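Slide a flush printing plate off the end of its sloping rest and stand it on the easel

ROBOT

A 6-joint arm with a two-finger parallel gripper is mounted at the origin on the work surface; the furniture and walls round the work are solid. World frame = base frame: x ahead of the robot, y to its left, z up, the work surface at z = 0. Lengths are in m, angles in rad, forces in N, time in s.
With the tool pointing down it reaches from about 0.35 to 0.775 m from the base axis. Payload 5.5 kg.
Tool frame: the origin (TCP) lies at the very end of the fingers, on their centre line; the grasp point (between the pads) lies env.grasp_offset behind it (env.grasp_offset is the distance from the TCP to the grasp point, in m); x points along the fingers, y is the direction in which the jaws open and shut, and the axes are right-handed (so a half turn about x gives the same grasp; the last joint's range is limited). The gripper opens to 85 mm and grips with 20 to 120 N. Pads are 22 mm wide; open, the fingers measure 114 mm over their backs; the gripper's body (76 mm by 85 mm) begins 54 mm behind the grasp point. The pads swing forward as they close: fully open they stand 13 mm farther back than shut.
Start: joints at [-1.327, 0.313, 0.046, 1.304, 0, 1.431], TCP at [0.215, -0.533, 0.231] pointing down, gripper open.
Joint ranges: [-2.76, 2.76], [-0.86, 1.69], [-1.03, 1.26], [-2.2, 2.34], [-1.47, 1.5], [-3.14, 3.14]. Speed limits (rad/s): [2.57, 2.57, 3.14, 3.14, 3.14, 3.14].

INTERFACE

Orientations are given as a unit quaternion [w, x, y, z].
In Python, from workcell import get_state, viewer, job, env gives the robot as it stands.
- The arm moves only by the tool send_rows, never from a script. Its argument "plan" is a list of rows, each a list of 6 numbers: the shift along the tool's x, y, z in mm, then the turn, a rotation vector about the tool's x, y, z in degrees. A call has exactly 10 rows; each row is the pose to reach, as a shift and turn from the pose commanded when the call began, along the tool's axes at that moment; what a row does not reach only later rows make up. A row lasts 1/8 s, in which the tool goes at most 62.5 mm and 10.7 degrees, less where a joint would pass 70% of its speed; a pose out of reach is approached as far as the arm can. A call with a gripper value outside its range is refused whole. "claw" is the finger opening in mm, from 0 to 85.4, set as the call begins (left out, the last holds). The fingers move at their own pace and stop on an object; "newtons" is the grip in N (left out, the last holds). Time passes only in rows, so rows that repeat a pose let the fingers close, or fill a call up. It gives the time, the measured TCP pose, the force and the opening at its end, in the units of the state.
- get_state(): the state, without advancing time (a new reading comes with each control period).
- viewer.read_camera(name): name is "scene" or "side" or "wrist"; returns a dict with "frame" (384x512x3 uint8, blue, green, red), "mtx" (3x3 intrinsics, pixels), "rvec" (rotation vector, rad) and "tvec" (3), from world to camera coordinates, as OpenCV has them. Camera axes: x right, y down, z forward; pixel columns grow to the right and rows downward; lengths in m; the calibration is good to about 2 mm. A picture is of the moment at which its call begins. There is no depth.
- job.hand_in(): hands the job in, once; it reports no verdict.
The state is a dict: "clock": time; "joint_pos": joint angles; "qvel": joint speeds; "tau": joint torques, N m; "tcp_pos": TCP position; "orientation": TCP orientation; "wrist_force": force on the tool from outside, world axes, zero at the start; "ft_torque": the same for the moment, N m; "finger_gap": finger opening in m.
Only numpy, scipy, OpenCV 4.12 (cv2) and the standard library are available. Lean on these libraries where they do the work, as an engineer would, in place of code of your own. Each camera call takes 0.05 s, during which the arm holds its last target.

TASK

The thin orange printing plate lies flush on the white sloping rest, too wide to grip. Slide it sideways along the ledge, towards the end away from the white jar, until about a third of it (some 43 mm) overhangs and let it lie there a moment; then pinch the overhanging part, lift the plate clear and stand it on the ledge of the blue easel, leaning back on the two rods, motif outward, straight and centred. Leave the jar, the tape roll and the ink pot where they are, and do not drop the plate on the table.

Things in the scene. Friction and masses are not known exactly. Their poses are not given: they have to be found in the camera images.
- rest: Fixed white sloping rest. Origin on the table under it; x level to its back, y along its ledge, z up; slope faces -x, 55 deg from level (a tool along it tilts 35 deg). In mm: panel y -85 to 85, 10 thick, meets the ledge at x -35, z 45, runs 105 up the slope to z 131. Ledge 22 deep, square to the panel, no lip, 170 long. Base 150 wide, x -67 to 58. Free air past and behind both ends.
- plate: Loose orange plate, 0.1-0.22 kg, centre origin: x up the slope, 100 mm; y along the ledge, 130 mm; z outward, 6 mm thick, black hexagon on that face. Starts flat on the panel, lower edge on the ledge, within 8 mm of the ledge's middle (centre at x -9, z 88 mm in the rest's frame). Slides at 1 to 3 N on a side edge; push within 35 mm of the ledge or it may tip. Falls if it overhangs over 65 mm.
- easel: Fixed blue easel, axes and 55 deg slope as the rest's. In mm: two sloping steel rods, 10 thick, at y +-18 (46 over both), 93 long; their front meets the ledge at x -35, z 80. Ledge 110 long, 25 deep, square to the rods, no lip. Base 100 wide, 115 deep. A seated plate's centre is at x -9, y 0, z 123 in this frame; it overhangs the rods by 42 either side, with finger room behind it.
- jar: Squat white jar with white lid, 128 mm across, 125 mm high, loose, 0.85 kg; origin at the middle of its underside. It stands about 30 mm past one end or the other of the rest and blocks that end.
- tape: Roll of masking tape lying flat, 92 mm across, 24 mm high, loose; origin at the middle of its underside. It lies on the table past the other, usable end of the rest; the overhanging plate passes above it.
- ink_pot: Small ink pot with blue lid, 58 mm across, 64 mm high, loose; origin at the middle of its underside; stands beyond the easel and the rest.

How it is judged:
On the way:
1. the plate still lies on the rest's panel and ledge and overhangs one end by more than 35 mm (x of plate in the frame of rest between -0.022 and 0.004 m and z of plate in the frame of rest between 0.08 and 0.096 m and (y of plate in the frame of rest above 0.055 m or y of plate in the frame of rest below -0.055 m)), for 0.2 s.
At the end, for the whole second after the job is handed in: The plate stands still on the easel's ledge, leaning on the two rods with the motif outward (face within 0.1 rad of the 55 degree slope, edge within 0.1 rad of the ledge), its centre within 25 mm of the easel's middle along the ledge and within about 9 mm of the seated depth and height (x of plate in the frame of easel between -0.018 and 0 m and y of plate in the frame of easel between -0.025 and 0.025 m and z of plate in the frame of easel between 0.114 and 0.131 m and angle between plate's own z axis and vertical between 0.86 and 1.06 rad and angle between the y axis of plate and the y axis of easel, either way round below 0.1 rad and linear speed of plate below 0.02 m/s and angular speed of plate below 0.1 rad/s); the robot touches nothing.
It fails at once if the plate drops to the table (height (world z) of plate below 0.06 m).
It fails at once if the jar is moved more than 15 mm (distance of jar from where it was at the start of the episode above 0.015 m).
It fails at once if the tape roll is moved more than 15 mm (distance of tape from where it was at the start of the episode above 0.015 m).
It fails at once if the ink pot is moved more than 15 mm (distance of ink_pot from where it was at the start of the episode above 0.015 m).
It also fails if it takes over 58 s, if anything falls off the work surface, if the arm or the gripper's body presses on something with over 40 N, if the wrist force passes 120 N, or if a joint passes its speed limit or range.

## Working session

There is one attempt and no reset: what is moved stays moved. The work goes in short steps, Python scripts to look and compute and a tool call to move; the robot and the scene stay as the last step left them, time stands still between calls to the robot, and variables do not carry over. Pictures are saved under pics/ and viewed, and the job is handed in when it is done.

Besides the shell and the picture viewer there is one more tool, called after "Call:" by a JSON object that holds its "op" and its "data", one argument or row to a line. send_rows: Moves the arm, as the interface text tells. Its arguments: {"type":"object","properties":{"plan":{"type":"array"},"claw":{"type":"number"},"newtons":{"type":"number"}},"required":["plan"]}

```bash
ls; mkdir -p pics; python3 - <<'E'
from workcell import get_state, viewer, job, env
import cv2
s=get_state()
for k,v in s.items(): print(k,v)
print(env.grasp_offset)
for n in ["scene","side","wrist"]:
    d=viewer.read_camera(n); cv2.imwrite(f"pics/{n}0.png",d["frame"]); print(n,d["mtx"],d["rvec"],d["tvec"])
E
```

```text
pics
clock 0.0
joint_pos [-1.32660935e+00  3.13949605e-01  4.49704482e-02  1.30362123e+00
 -1.66816091e-05  1.43119838e+00]
qvel [-0.00228522  0.00101519  0.00074538  0.00134711 -0.00064514 -0.00039938]
tau [ 8.10461061e-04 -4.80630970e+01  2.98531741e+01  1.95299461e-02
 -4.31033342e-07  1.18394271e-05]
tcp_pos [ 0.21515811 -0.53266168  0.2304343 ]
orientation [-0.13422056 -0.69408837 -0.13549386  0.69416683]
wrist_force [-0.03684196  0.25749184 -0.47614511]
ft_torque [-0.00595909 -0.0233727  -0.00352636]
finger_gap 0.08527447364968559
0.0187
scene [[348.54276905   0.         253.5400527 ]
 [  0.         348.54276905 189.76423103]
 [  0.           0.           1.        ]] [ 1.30201584 -2.10522802  1.04047539] [0.40970695 0.26520024 0.70013688]
side [[396.19132337   0.         252.00573055]
 [  0.         396.19132337 187.69215012]
 [  0.           0.           1.        ]] [ 0.1784082  -2.72977607  1.46235143] [ 0.48654336 -0.02472576  1.0624587 ]
wrist [[298.95363999   0.         261.55875541]
 [  0.         298.95363999 190.05959836]
 [  0.           0.           1.        ]] [-2.37392419  1.60088942  0.26386511] [-0.57375894 -0.04144081  0.38192158]
```

View pics/scene0.png

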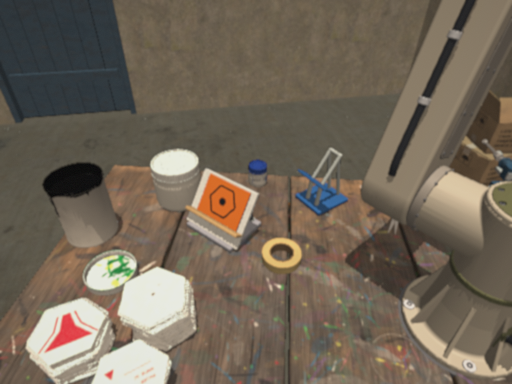

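View pics/side0.png

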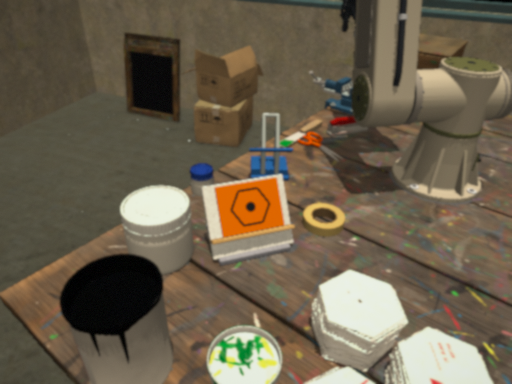

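View pics/wrist0.png

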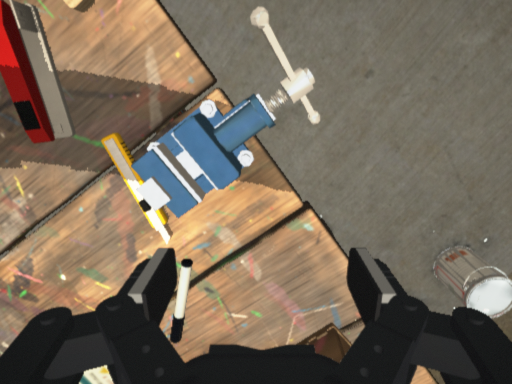

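The scene view shows the rest with the orange plate around (222,203), the jar at (175,180), the tape at (282,255), the easel at (322,185) and the pot at (257,172). The arm starts clear of all of these. Next I'll enlarge the crops.

```bash
cat > h.py <<'E'
import numpy as np, cv2
from workcell import get_state, viewer, job, env
from scipy.spatial.transform import Rotation as R
def crop(src,dst,x0,y0,x1,y1,f):
    im=cv2.imread(src)[y0:y1,x0:x1]; im=cv2.resize(im,None,fx=f,fy=f,interpolation=cv2.INTER_CUBIC)
    for x in range((x0+9)//10*10,x1,10):
        cv2.line(im,(int((x+.5-x0)*f),0),(int((x+.5-x0)*f),6 if x%50 else 14),(0,255,255),1)
        if x%20==0: cv2.putText(im,str(x),(int((x+.5-x0)*f)-10,24),0,.35,(0,255,255),1)
    for y in range((y0+9)//10*10,y1,10):
        cv2.line(im,(0,int((y+.5-y0)*f)),(6,int((y+.5-y0)*f)),(0,255,255),1)
        if y%20==0: cv2.putText(im,str(y),(8,int((y+.5-y0)*f)+4),0,.35,(0,255,255),1)
    cv2.imwrite(dst,im)
E
python3 - <<'E'
from h import *
crop("pics/scene0.png","pics/sc_rest.png",140,135,310,280,4.6)
crop("pics/scene0.png","pics/sc_easel.png",280,135,360,225,6.5)
crop("pics/side0.png","pics/si_rest.png",110,165,300,285,4.2)
crop("pics/side0.png","pics/si_easel.png",180,100,350,240,4.2)
E
```

```text
(no output)
```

View pics/sc_rest.png

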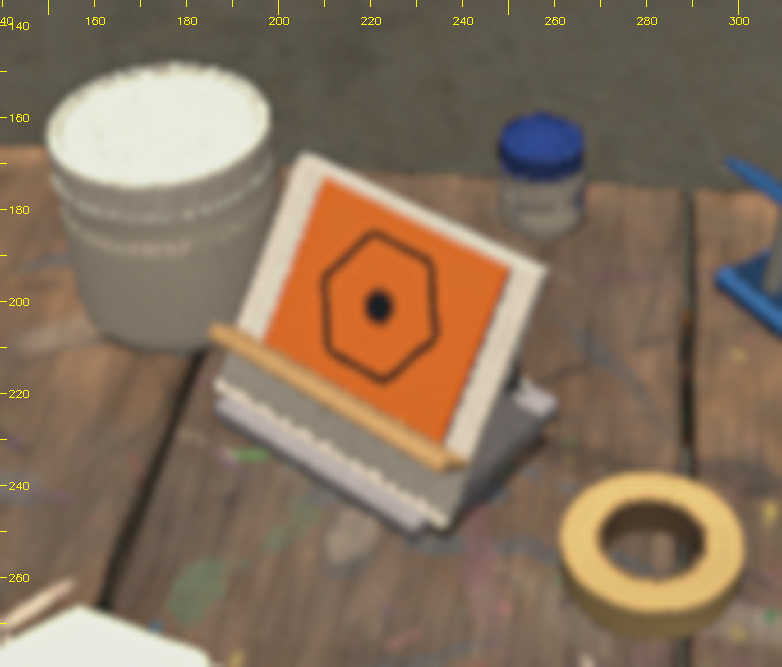

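View pics/sc_easel.png

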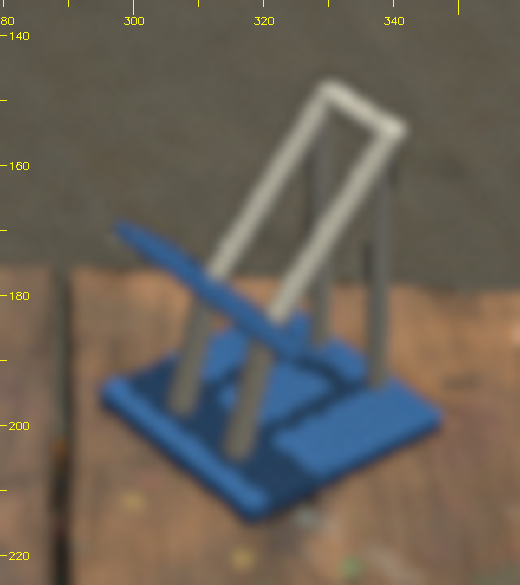

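View pics/si_rest.png

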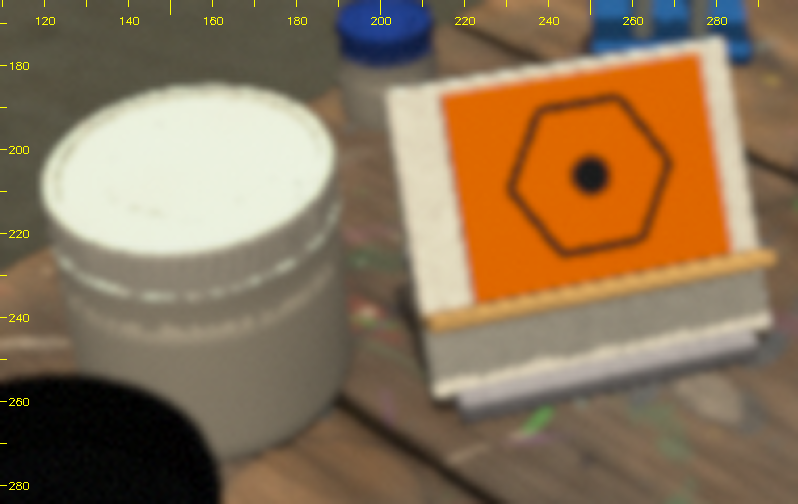

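View pics/si_easel.png

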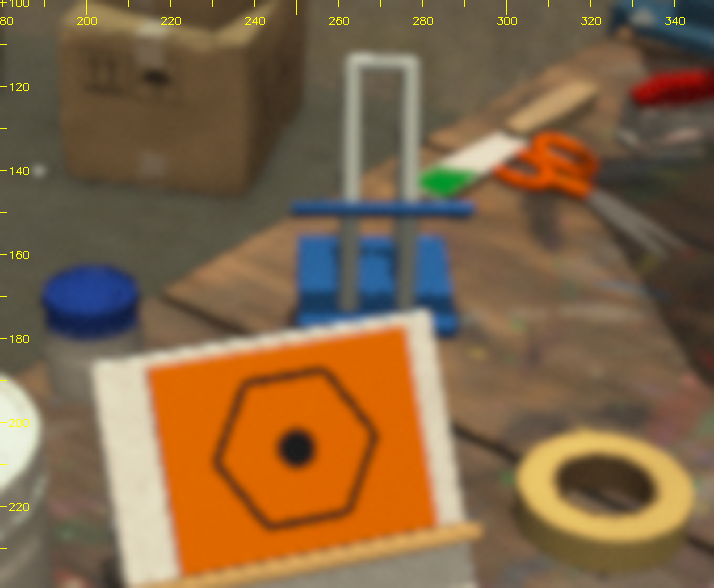

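```bash
cat > fit.py <<'E'
from h import *
from scipy.optimize import least_squares
C={}
import pickle,os
if not os.path.exists('cams.pkl'):
    C={n:{k:np.array(v) for k,v in viewer.read_camera(n).items() if k!='frame'} for n in ['scene','side']}
    pickle.dump(C,open('cams.pkl','wb'))
C=pickle.load(open('cams.pkl','rb'))
def proj(n,P):
    c=C[n]; return cv2.projectPoints(np.atleast_2d(P).astype(float),c['rvec'],c['tvec'],c['mtx'],None)[0][:,0]
c55,s55=np.cos(np.radians(55)),np.sin(np.radians(55))
def sl(z0,u,y,n): # slope coords mm-> frame m
    return np.array([-35+u*c55-n*s55,y,z0+u*s55+n*c55])/1000
def W(p,P): 
    P=np.atleast_2d(P); c,s=np.cos(p[2]),np.sin(p[2]); return np.c_[p[0]+c*P[:,0]-s*P[:,1],p[1]+s*P[:,0]+c*P[:,1],P[:,2]]
def fit(obs,p0,show=True):
    P=np.array([o[1] for o in obs])
    def f(p):
        w=W(p,P); return np.concatenate([proj(o[0],w[i])[0]-np.array(o[2]) for i,o in enumerate(obs)])
    best=min((least_squares(f,[p0[0],p0[1],a],loss='soft_l1') for a in np.arange(-3,3.2,.7)),key=lambda r:r.cost)
    if show: print(best.x,np.degrees(best.x[2])); print(best.fun.reshape(-1,2).round(1))
    return best.x
if __name__=='__main__':
    rest=[('scene',sl(45,105,85,0),(205.5,168)),('scene',sl(45,105,-85,0),(257.5,192.5)),
     ('side',sl(45,105,85,0),(202.5,186)),('side',sl(45,105,-85,0),(282.5,174)),
     ('scene',sl(45,0,85,22),(186.5,205.5)),('scene',sl(45,0,-85,22),(241,234.5)),
     ('side',sl(45,0,85,22),(211.5,240)),('side',sl(45,0,-85,22),(293.5,225))]
    r=fit(rest,[.6,0,0])
    ea=[('scene',sl(80,93,23,0),(328.5,148)),('scene',sl(80,93,-23,0),(341,155)),
     ('side',sl(80,93,23,0),(262,113)),('side',sl(80,93,-23,0),(279,113)),
     ('scene',sl(80,0,55,25),(297.5,169.5)),('scene',sl(80,0,-55,25),(324.5,189)),
     ('side',sl(80,0,55,25),(249,148)),('side',sl(80,0,-55,25),(292,148))]
    e=fit(ea,[.6,0,0])
    # plate y offset
    for n,o in (('scene',[(209.5,173.5),(250.5,193.5),(222,201.5)]),('side',[(215.5,187.5),(276.5,177.5),(250,206)])):
        for (u,y),q in zip([(100,65),(100,-65),(50,0)],o):
            ys=np.arange(-90,90,.5); d=[np.linalg.norm(proj(n,W(r,sl(45,u,yy,6)))[0]-q) for yy in ys]
            print(n,u,y,'off',ys[np.argmin(d)]-y,min(d))
    # cylinders: tops
    def cyl(h,rad,ox,name):
        def ctr(n,q):
            c=C[n];Rm=cv2.Rodrigues(c['rvec'])[0];o=-Rm.T@c['tvec'].ravel();d=Rm.T@np.linalg.inv(c['mtx'])@np.array([*q,1]);return (o+d*(h-o[2])/d[2])
        for n,q in ox: print(name,n,ctr(n,q)[:2].round(4))
    cyl(.125,.064,[('scene',(174.5,160.5)),('side',(154.5,204.5))],'jar')
    cyl(.024,.046,[('scene',(281.5,252)),('side',(324.5,215.5))],'tape')
    cyl(.064,.029,[('scene',(257,165)),('side',(201,170))],'pot')
E
python3 fit.py
```

```text
[ 0.46558173  0.30660355 -1.13466469] -65.01149775451015
[[-0.3 -0.5]
 [ 0.3  0.9]
 [-0.8 -0.3]
 [-0.  -1.1]
 [-0.8 -0.7]
 [-4.5  0.1]
 [ 0.8 -0.3]
 [ 1.1 -1.5]]
[ 0.44209619  0.01657157 -1.45229285] -83.21025120126042
[[-0.3 -1.3]
 [-0.5 -0.6]
 [ 0.1 -0.4]
 [ 1.  -0. ]
 [-0.4 -0.9]
 [ 0.1  0.1]
 [-0.  -0.6]
 [ 1.   0.1]]
scene 100 65 off -4.5 1.120035144638762
scene 100 -65 off -5.5 0.7387639228150261
scene 50 0 off -4.5 0.4712544748017999
side 100 65 off -5.5 1.4228733874934363
side 100 -65 off -3.5 1.1896973336364174
side 50 0 off -3.0 0.18714046325069664
jar scene [0.6285 0.3785]
jar side [0.6272 0.3851]
tape scene [0.2993 0.2352]
tape side [0.2999 0.2387]
pot scene [0.5942 0.1479]
pot side [0.5964 0.1541]
```

```bash
cat >> h.py <<'E'
RY=np.radians
def tool():
    s=get_state(); q=s['orientation']; return np.array(s['tcp_pos']),R.from_quat([q[1],q[2],q[3],q[0]])
def rows(targets,p=None,q=None):
    """targets: list of (pos,Rot,nrows). prints rows interpolated"""
    p0,q0=(p,q) if p is not None else tool()
    cp,cr=np.zeros(3),np.zeros(3); out=[]
    for tp,tr,n in targets:
        d=q0.inv().apply(tp-p0)*1000; v=np.degrees((q0.inv()*tr).as_rotvec())
        for i in range(1,n+1): out.append(np.r_[cp+(d-cp)*i/n, cr+(v-cr)*i/n].round(1).tolist())
        cp,cr=d,v
    for o in out: print([round(x,1) for x in o])
    return out
E
python3 - <<'E'
from h import *
p,q=tool(); print(q.as_matrix().round(3))
d=viewer.read_camera('wrist'); Rm=cv2.Rodrigues(np.array(d['rvec']))[0]; o=-Rm.T@np.array(d['tvec']).ravel()
print('cam in tool',q.inv().apply(o-p), 'cam z axis in tool',q.inv().apply(Rm[2]))
E
```

```text
[[-0.     0.374 -0.927]
 [ 0.001 -0.927 -0.374]
 [-1.    -0.001 -0.   ]]
cam in tool [-1.43410519e-01 -1.22888212e-04 -8.19620508e-02] cam z axis in tool [ 9.48168794e-01 -7.36922605e-04  3.17766260e-01]
```

```bash
cat >> h.py <<'E'
REST=np.array([0.4656,0.3066,-1.1347]); EAS=np.array([0.4421,0.0166,-1.4523])
Rz=lambda a:R.from_euler('z',a)
def otilt(F,t):
    """tool tilted t deg toward +x of frame F (tip inward), z=-y_F"""
    t=np.radians(t); x=np.array([np.sin(t),0,-np.cos(t)]); y=np.array([np.cos(t),0,np.sin(t)]); z=np.array([0,-1,0])
    return Rz(F[2])*R.from_matrix(np.c_[x,y,z])
def sp(F,z0,u,y,n):
    c,s=np.cos(np.radians(55)),np.sin(np.radians(55))
    P=np.array([-35+u*c-n*s,y,z0+u*s+n*c])/1000
    return Rz(F[2]).apply(P)+np.array([F[0],F[1],0])
def inframe(F,p): # world-> frame mm, slope coords (u,y,n) with z0
    return Rz(F[2]).inv().apply(np.asarray(p)-[F[0],F[1],0])*1000
def slope(F,z0,p):
    P=inframe(F,p); c,s=np.cos(np.radians(55)),np.sin(np.radians(55)); a=P[0]+35;b=P[2]-z0
    return np.array([a*c+b*s,P[1],-a*s+b*c])
E
python3 - <<'E'
from h import *
A=(np.array([.42,-.1,.36]),otilt(REST,0),10)
r=rows([A]); 
print('2'); B=(np.array([.45,.35,.33]),otilt(REST,35),10); rows([B],A[0],A[1])
print('3'); D=(sp(REST,45,19,79,60),otilt(REST,55),10);print(D[0]); rows([D],B[0],B[1])
E
```

```text
[-12.9, -32.5, -35.2, -0.3, -0.0, 0.0]
[-25.8, -65.0, -70.4, -0.6, -0.0, 0.0]
[-38.6, -97.5, -105.6, -0.9, -0.0, 0.0]
[-51.5, -130.0, -140.8, -1.2, -0.0, 0.0]
[-64.4, -162.5, -176.0, -1.5, -0.0, 0.0]
[-77.3, -195.0, -211.2, -1.8, -0.0, 0.0]
[-90.1, -227.5, -246.4, -2.1, -0.0, 0.0]
[-103.0, -260.0, -281.6, -2.4, -0.0, 0.0]
[-115.9, -292.5, -316.8, -2.7, -0.0, 0.0]
[-128.8, -325.0, -352.0, -3.0, -0.0, 0.0]
2
[3.0, -39.5, -21.7, 0.0, -0.0, 3.5]
[6.0, -79.0, -43.5, 0.0, -0.0, 7.0]
[9.0, -118.6, -65.2, 0.0, -0.0, 10.5]
[12.0, -158.1, -86.9, 0.0, -0.0, 14.0]
[15.0, -197.6, -108.6, 0.0, -0.0, 17.5]
[18.0, -237.1, -130.4, 0.0, -0.0, 21.0]
[21.0, -276.6, -152.1, 0.0, -0.0, 24.5]
[24.0, -316.2, -173.8, 0.0, -0.0, 28.0]
[27.0, -355.7, -195.5, 0.0, -0.0, 31.5]
[30.0, -395.2, -217.3, 0.0, -0.0, 35.0]
3
[0.50626458 0.40636536 0.09497848]
[17.7, -15.7, -7.5, 0.0, 0.0, 2.0]
[35.4, -31.4, -15.0, 0.0, 0.0, 4.0]
[53.1, -47.2, -22.4, 0.0, 0.0, 6.0]
[70.7, -62.9, -29.9, 0.0, 0.0, 8.0]
[88.4, -78.6, -37.4, 0.0, 0.0, 10.0]
[106.1, -94.3, -44.9, 0.0, 0.0, 12.0]
[123.8, -110.0, -52.4, 0.0, 0.0, 14.0]
[141.5, -125.7, -59.8, 0.0, 0.0, 16.0]
[159.2, -141.5, -67.3, 0.0, 0.0, 18.0]
[176.8, -157.2, -74.8, 0.0, 0.0, 20.0]
```

Call:
{"op": "send_rows", "data": {
  "plan": [
    [-13, -33, -35, -0.3, 0, 0],
    [-26, -65, -70, -0.6, 0, 0],
    [-39, -98, -106, -0.9, 0, 0],
    [-52, -130, -141, -1.2, 0, 0],
    [-64, -163, -176, -1.5, 0, 0],
    [-77, -195, -211, -1.8, 0, 0],
    [-90, -228, -246, -2.1, 0, 0],
    [-103, -260, -282, -2.4, 0, 0],
    [-116, -293, -317, -2.7, 0, 0],
    [-129, -325, -352, -3, 0, 0]
  ],
  "claw": 0,
  "newtons": 40
}}

```text
clock: 1.55
tcp_pos: [0.4204, -0.0985, 0.3609]
orientation: [0.153, 0.691, 0.153, -0.69]
wrist_force: [0.9, -0.4, -0.4]
finger_gap: -0.0001
```

Call:
{"op": "send_rows", "data": {
  "plan": [
    [3, -40, -22, 0, 0, 3.5],
    [6, -79, -44, 0, 0, 7],
    [9, -119, -65, 0, 0, 10.5],
    [12, -158, -87, 0, 0, 14],
    [15, -198, -109, 0, 0, 17.5],
    [18, -237, -130, 0, 0, 21],
    [21, -277, -152, 0, 0, 24.5],
    [24, -316, -174, 0, 0, 28],
    [27, -356, -196, 0, 0, 31.5],
    [30, -395, -217, 0, 0, 35]
  ]
}}

```text
clock: 2.8
tcp_pos: [0.5099, 0.2135, 0.3317]
orientation: [0.373, 0.706, -0.008, -0.602]
wrist_force: [0.3, 0.3, -0.7]
finger_gap: -0.0003
```

```bash
python3 - <<'E'
from h import *
s=get_state(); print(s['clock'],s['tcp_pos'],s['joint_pos'],s['wrist_force'],s['finger_gap'])
p,q=tool(); print((otilt(REST,35).inv()*q).as_rotvec())
D=(sp(REST,45,19,79,60),otilt(REST,55),10); rows([D])
for n in ['scene','wrist']: cv2.imwrite(f'pics/{n}1.png',viewer.read_camera(n)['frame'])
E
```

```text
2.8 [0.50991171 0.21346446 0.33174171] [ 0.54352546  0.26222415  0.10704202  1.41754383 -0.56606573  3.14057759] [ 0.32226719  0.28204088 -0.66070037] -0.000337491550095765
[-0.09145104  0.05805672 -0.04462363]
[11.0, -26.8, -9.7, 0.5, -0.4, 2.3]
[22.0, -53.5, -19.5, 0.9, -0.8, 4.5]
[33.0, -80.3, -29.2, 1.4, -1.3, 6.8]
[44.0, -107.1, -38.9, 1.8, -1.7, 9.0]
[55.1, -133.9, -48.7, 2.3, -2.1, 11.3]
[66.1, -160.6, -58.4, 2.8, -2.5, 13.5]
[77.1, -187.4, -68.2, 3.2, -2.9, 15.8]
[88.1, -214.2, -77.9, 3.7, -3.4, 18.0]
[99.1, -240.9, -87.6, 4.2, -3.8, 20.3]
[110.1, -267.7, -97.4, 4.6, -4.2, 22.5]
```

The commanded pose lags because joint 6 reached its limit. I'll use the half-turned tool instead (rotate -180° about the tool x axis), which brings joint 6 to near 0.

Call:
{"op": "send_rows", "data": {
  "plan": [
    [0, 0, 0, -10, 0, 0],
    [0, 0, 0, -20, 0, 0],
    [0, 0, 0, -30, 0, 0],
    [0, 0, 0, -40, 0, 0],
    [0, 0, 0, -50, 0, 0],
    [0, 0, 0, -60, 0, 0],
    [0, 0, 0, -70, 0, 0],
    [0, 0, 0, -80, 0, 0],
    [0, 0, 0, -90, 0, 0],
    [0, 0, 0, -100, 0, 0]
  ]
}}

```text
clock: 4.15
tcp_pos: [0.5087, 0.2124, 0.3323]
orientation: [0.78, 0.167, 0.458, -0.392]
wrist_force: [0.1, -0.5, 1.0]
finger_gap: -0.0002
```

```bash
cat >> h.py <<'E'
FX=R.from_euler('x',180,degrees=True)
def oflip(F,t): return otilt(F,t)*FX
E
python3 - <<'E'
from h import *
s=get_state(); print(s['clock'],s['tcp_pos'],s['joint_pos'],s['wrist_force'],s['finger_gap'])
B=(np.array([.45,.35,.33]),oflip(REST,35),10); rows([B])
E
```

```text
4.15 [0.50874885 0.21240187 0.33232541] [ 0.54152816  0.25931326  0.10579958  1.41905413 -0.56298569  1.3895328 ] [ 0.09236162 -0.47275153  0.95413868] -0.00022591577848609504
[-7.7, 4.3, -12.1, -7.4, 0.1, -0.4]
[-15.4, 8.6, -24.2, -14.9, 0.2, -0.9]
[-23.1, 12.9, -36.2, -22.3, 0.2, -1.3]
[-30.9, 17.2, -48.3, -29.8, 0.3, -1.8]
[-38.6, 21.5, -60.4, -37.2, 0.4, -2.2]
[-46.3, 25.8, -72.5, -44.7, 0.5, -2.7]
[-54.0, 30.1, -84.5, -52.1, 0.6, -3.1]
[-61.7, 34.4, -96.6, -59.6, 0.6, -3.6]
[-69.4, 38.8, -108.7, -67.0, 0.7, -4.0]
[-77.2, 43.1, -120.8, -74.5, 0.8, -4.5]
```

Call:
{"op": "send_rows", "data": {
  "plan": [
    [-8, 4, -12, -7.5, 0, -0.4],
    [-15, 9, -24, -15, 0, -0.9],
    [-23, 13, -36, -22.3, 0, -1.3],
    [-31, 17, -48, -29.8, 0, -1.8],
    [-39, 22, -60, -37.2, 0, -2.2],
    [-46, 26, -72, -44.7, 0, -2.7],
    [-54, 30, -85, -52.1, 0, -3.1],
    [-62, 34, -97, -59.6, 0, -3.6],
    [-69, 39, -109, -67, 0, -4],
    [-77, 43, -121, -74.5, 0, -4.5]
  ]
}}

```text
clock: 5.4
tcp_pos: [0.4505, 0.3506, 0.3296]
orientation: [0.707, -0.356, 0.608, -0.063]
wrist_force: [0.2, 0.9, -0.3]
finger_gap: 0.0001
```

```bash
python3 - <<'E'
from h import *
s=get_state(); print(s['clock'],s['tcp_pos'],s['joint_pos'],s['wrist_force'],s['finger_gap'])
B=(sp(REST,45,19,79,50),oflip(REST,55),9); rows([B]); print(B[0])
E
```

```text
5.4 [0.45048525 0.35061054 0.32959837] [ 0.80784952  0.49510916  0.41107754  1.72964222 -0.5752454   0.44278777] [ 0.21979001  0.88960698 -0.29771038] 8.36680574203407e-05
[20.6, 17.2, 8.0, -0.0, 0.1, -2.2]
[41.2, 34.4, 16.0, -0.0, 0.1, -4.3]
[61.9, 51.6, 24.0, -0.1, 0.2, -6.5]
[82.5, 68.8, 32.0, -0.1, 0.2, -8.7]
[103.1, 86.1, 40.0, -0.1, 0.3, -10.9]
[123.7, 103.3, 48.0, -0.1, 0.4, -13.0]
[144.3, 120.5, 56.0, -0.2, 0.4, -15.2]
[164.9, 137.7, 64.0, -0.2, 0.5, -17.4]
[185.6, 154.9, 72.0, -0.2, 0.5, -19.5]
[0.50972471 0.3989405  0.08924271]
```

Call:
{"op": "send_rows", "data": {
  "plan": [
    [21, 17, 8, 0, 0, -2.2],
    [41, 34, 16, 0, 0, -4.3],
    [62, 52, 24, 0, 0, -6.5],
    [82, 69, 32, 0, 0, -8.7],
    [103, 86, 40, 0, 0, -10.9],
    [124, 103, 48, 0, 0, -13],
    [144, 120, 56, 0, 0, -15.2],
    [165, 138, 64, 0, 0, -17.4],
    [186, 155, 72, 0, 0, -19.5],
    [186, 155, 72, 0, 0, -19.5]
  ]
}}

```text
clock: 6.65
tcp_pos: [0.5099, 0.397, 0.0836]
orientation: [0.684, -0.454, 0.54, -0.185]
wrist_force: [-0.6, -0.7, 0.2]
finger_gap: 0.0003
```

```bash
python3 - <<'E'
from h import *
s=get_state(); print(s['clock'],s['tcp_pos'],s['joint_pos'],s['wrist_force'],s['finger_gap'])
print(slope(REST,45,s['tcp_pos']))
B=(sp(REST,45,19,79,5),oflip(REST,55),1); rows([B])
for n in ['scene','side','wrist']: cv2.imwrite(f'pics/{n}2.png',viewer.read_camera(n)['frame'])
crop("pics/scene2.png","pics/sc2.png",140,135,310,280,4.6)
crop("pics/side2.png","pics/si2.png",110,145,300,285,4.2)
E
```

```text
6.65 [0.50992842 0.39698398 0.08357539] [ 0.8839206   0.96570933  0.44976782  1.60849138 -0.8350892   0.70112787] [-0.55250255 -0.72574235  0.21881461] 0.00030910879106944963
[15.42414214 78.35820337 45.22618152]
[40.2, -3.4, 0.5, -0.2, 0.2, 0.2]
```

View pics/sc2.png

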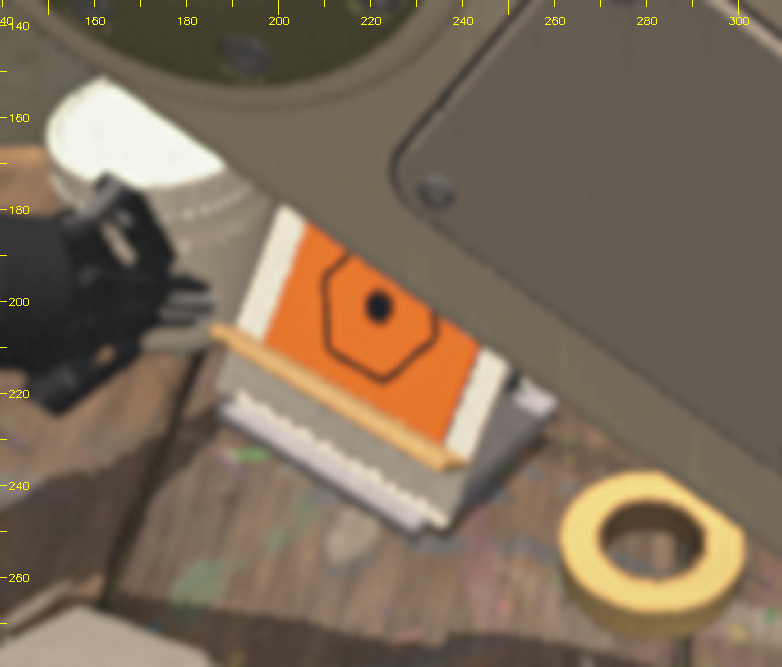

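View pics/si2.png

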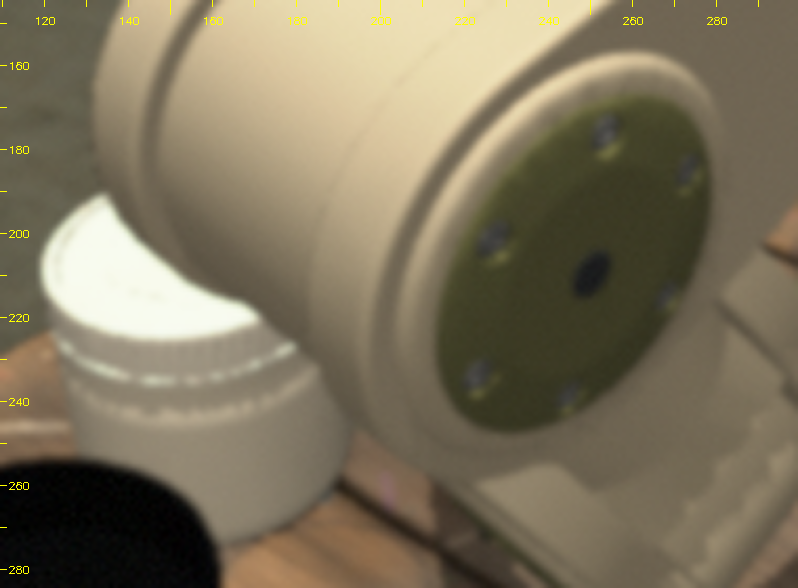

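View pics/wrist2.png

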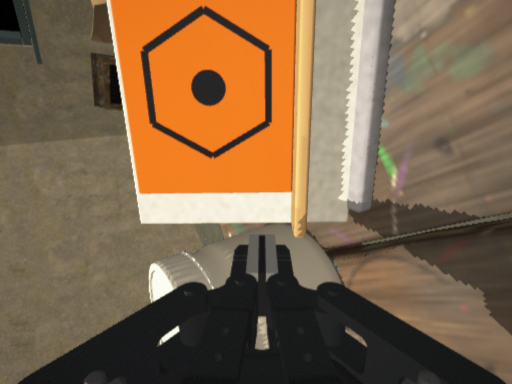

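```bash
cat >> h.py <<'E'
def wproj(F,z0,pts,cam=None,d=None):
    d=d or viewer.read_camera(cam)
    P=np.array([sp(F,z0,*a) for a in pts])
    return cv2.projectPoints(P,np.array(d['rvec']),np.array(d['tvec']),np.array(d['mtx']),None)[0][:,0]
E
python3 - <<'E'
from h import *
from scipy.optimize import least_squares
crop("pics/wrist2.png","pics/w2.png",100,0,360,260,3)
d=viewer.read_camera('wrist')
pts=[(105,85,0),(0,85,0),(100,60.5,6),(0,60.5,6),(50,-4.5,6),(0,85,22)]
print(wproj(REST,45,pts,d=d).round(1))
s=get_state();print(s['tcp_pos'],slope(REST,45,s['tcp_pos']))
E
```

```text
[[141.  220.2]
 [290.6 218.7]
 [139.9 189.9]
 [292.2 188.4]
 [209.3  84.1]
 [293.8 233.3]]
[0.51155874 0.39871394 0.09014437] [20.30073513 80.56667616 49.71435299]
```

View pics/w2.png

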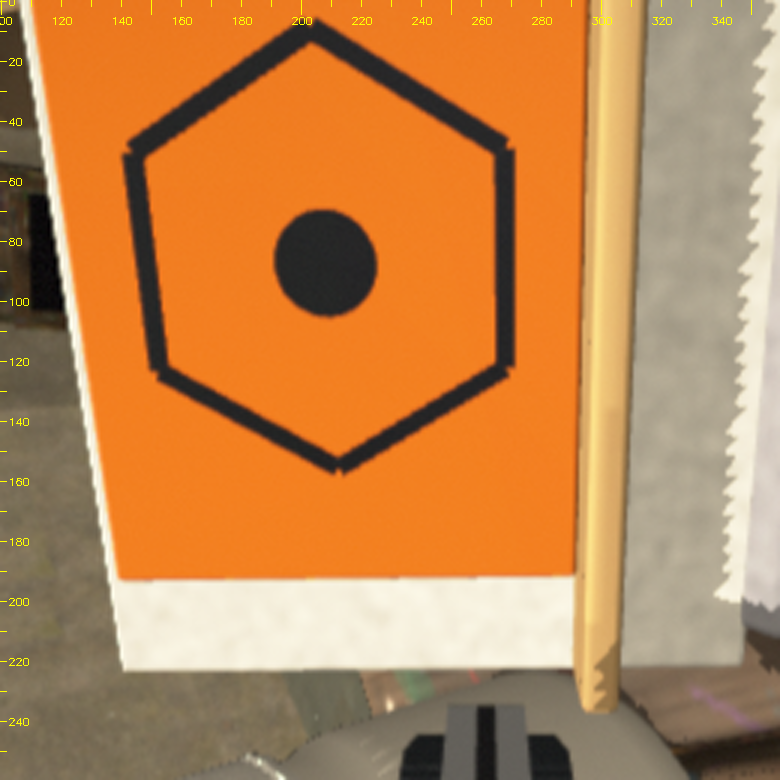

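Call:
{"op": "send_rows", "data": {
  "plan": [
    [8, 0, 0, 0, 0, 0],
    [16, 0, 0, 0, 0, 0],
    [24, 0, 0, 0, 0, 0],
    [32, 0, 0, 0, 0, 0],
    [38, 0, 0, 0, 0, 0],
    [41, 0, 0, 0, 0, 0],
    [43, 0, 0, 0, 0, 0],
    [43, 0, 0, 0, 0, 0],
    [43, 0, 0, 0, 0, 0],
    [43, 0, 0, 0, 0, 0]
  ]
}}

```text
clock: 8.1
tcp_pos: [0.5264, 0.3672, 0.0641]
orientation: [0.687, -0.452, 0.538, -0.184]
wrist_force: [0.2, 0.2, 0.0]
finger_gap: -0.0
```

```bash
sed -i 's/REST=np.array(\[0.4656,0.3066/REST=np.array([0.4672,0.3074/' h.py; python3 - <<'E'
from h import *
s=get_state();print(s['clock'],s['tcp_pos'],slope(REST,45,s['tcp_pos']),s['wrist_force'])
B=(sp(REST,45,19,79,3),oflip(REST,55),1); rows([B])
d=viewer.read_camera('wrist'); cv2.imwrite('pics/wrist3.png',d['frame']); crop('pics/wrist3.png','pics/w3.png',100,100,400,384,2)
E
```

```text
8.1 [0.52641261 0.36716405 0.06405927] [18.96274853 78.91535228  6.14720772] [0.19928017 0.18305704 0.03004139]
[3.1, -0.0, 0.1, -0.5, 0.5, 0.0]
```

View pics/w3.png

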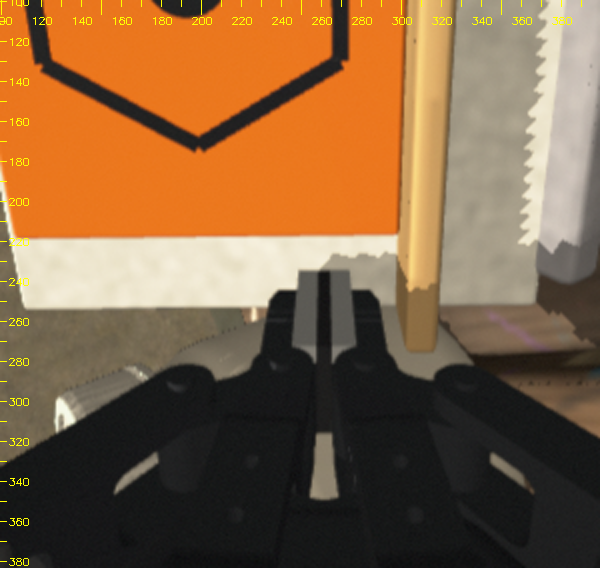

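Call:
{"op": "send_rows", "data": {
  "plan": [
    [0.5, 0, 0, 0, 0, 0],
    [1, 0, 0, 0, 0, 0],
    [1.5, 0, 0, 0, 0, 0],
    [2, 0, 0, 0, 0, 0],
    [2.5, 0, 0, 0, 0, 0],
    [3, 0, 0, 0, 0, 0],
    [3.5, 0, 0, 0, 0, 0],
    [3.5, 0, 0, 0, 0, 0],
    [3.5, 0, 0, 0, 0, 0],
    [3.5, 0, 0, 0, 0, 0]
  ]
}}

```text
clock: 9.4
tcp_pos: [0.5277, 0.3644, 0.0619]
orientation: [0.687, -0.452, 0.538, -0.184]
wrist_force: [0.5, 0.0, 0.2]
finger_gap: -0.0001
```

```bash
python3 - <<'E'
from h import *
s=get_state();print(s['clock'],s['tcp_pos'],slope(REST,45,s['tcp_pos']),s['wrist_force'])
p,q=tool(); print('yr in tool',q.inv().apply(Rz(REST[2]).apply([0,1,0])).round(4))
d=viewer.read_camera('wrist'); cv2.imwrite('pics/wrist4.png',d['frame']); crop('pics/wrist4.png','pics/w4.png',100,150,400,300,2.6)
E
```

```text
9.4 [0.52766425 0.3643687  0.06194049] [18.98368332 78.86907934  2.42333965] [0.52037772 0.01917314 0.19357041]
yr in tool [0.008  0.0088 0.9999]
```

View pics/w4.png

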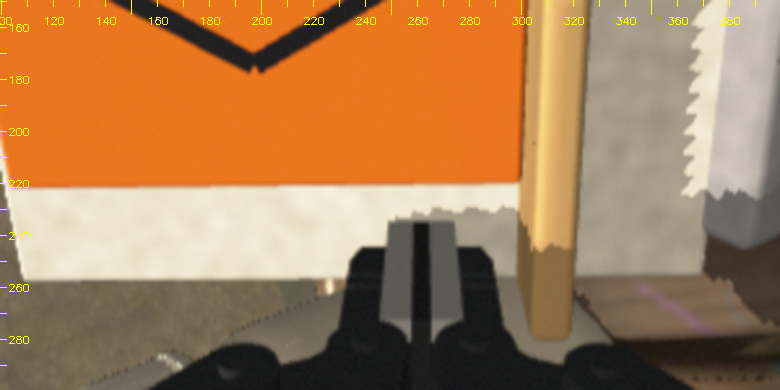

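Call:
{"op": "send_rows", "data": {
  "plan": [
    [0, 0, -4, 0, 0, 0],
    [0, 0, -8, 0, 0, 0],
    [0, 0, -13, 0, 0, 0],
    [-0.2, -0.2, -19, 0, 0, 0],
    [-0.2, -0.2, -26, 0, 0, 0],
    [-0.2, -0.2, -33, 0, 0, 0],
    [-0.3, -0.3, -40, 0, 0, 0],
    [-0.4, -0.4, -46, 0, 0, 0],
    [-0.4, -0.4, -50, 0, 0, 0],
    [-0.4, -0.4, -50, 0, 0, 0]
  ]
}}

```text
clock: 10.7
tcp_pos: [0.4819, 0.3431, 0.0619]
orientation: [0.687, -0.452, 0.538, -0.184]
wrist_force: [0.2, 0.2, 0.1]
finger_gap: 0.0
```

```bash
python3 - <<'E'
from h import *
s=get_state();print(s['clock'],s['tcp_pos'],slope(REST,45,s['tcp_pos']),s['wrist_force'])
d=viewer.read_camera('wrist'); cv2.imwrite('pics/wrist5.png',d['frame']); crop('pics/wrist5.png','pics/w5.png',60,0,400,300,2)
d=viewer.read_camera('scene'); cv2.imwrite('pics/scene5.png',d['frame']); crop('pics/scene5.png','pics/s5.png',140,135,310,280,4)
E
```

```text
10.7 [0.48188341 0.34308969 0.06191658] [18.93508309 28.38463455  2.45105326] [0.20613639 0.21103906 0.06303897]
```

View pics/w5.png

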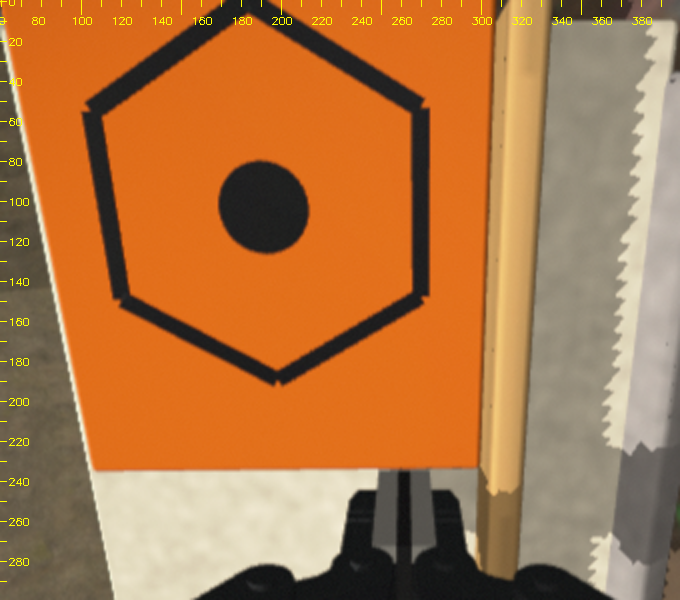

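View pics/s5.png

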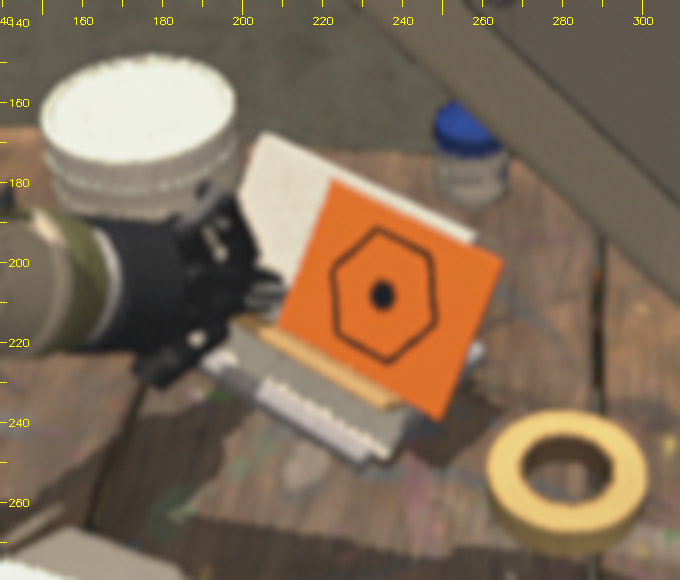

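Call:
{"op": "send_rows", "data": {
  "plan": [
    [0, 0, -2, 0, 0, 0],
    [0, 0, -5, 0, 0, 0],
    [0, 0, -8, 0, 0, 0],
    [-0.1, -0.1, -11, 0, 0, 0],
    [-0.1, -0.1, -13.5, 0, 0, 0],
    [-0.1, -0.1, -15, 0, 0, 0],
    [-0.1, -0.1, -15, 0, 0, 0],
    [-0.1, -0.1, -15, 0, 0, 0],
    [-0.1, -0.1, -15, 0, 0, 0],
    [-0.1, -0.1, -15, 0, 0, 0]
  ]
}}

```text
clock: 12.05
tcp_pos: [0.4686, 0.3369, 0.0618]
orientation: [0.687, -0.452, 0.538, -0.184]
wrist_force: [-0.4, 0.9, 0.0]
finger_gap: 0.0003
```

```bash
python3 - <<'E'
from h import *
s=get_state();print(s['clock'],slope(REST,45,s['tcp_pos']),s['wrist_force'])
d=viewer.read_camera('wrist'); cv2.imwrite('pics/wrist6.png',d['frame']); crop('pics/wrist6.png','pics/w6.png',60,0,400,300,2)
pts=[(50,-63,6),(50,-65,6),(100,2,6),(0,2,6)]; print(wproj(REST,45,pts,d=d).round(1))
d=viewer.read_camera('scene'); cv2.imwrite('pics/scene6.png',d['frame']); crop('pics/scene6.png','pics/s6.png',140,135,310,280,4)
print(wproj(REST,45,pts,d=d).round(1))
E
```

```text
12.05 [18.85401505 13.75416529  2.3153606 ] [-0.41612383  0.85766946  0.00961175]
[[191.4 102.2]
 [191.   97.5]
 [105.5 234. ]
 [298.9 232.4]]
[[240.  210.7]
 [240.7 211.1]
 [226.9 180.9]
 [212.7 218.3]]
```

View pics/w6.png

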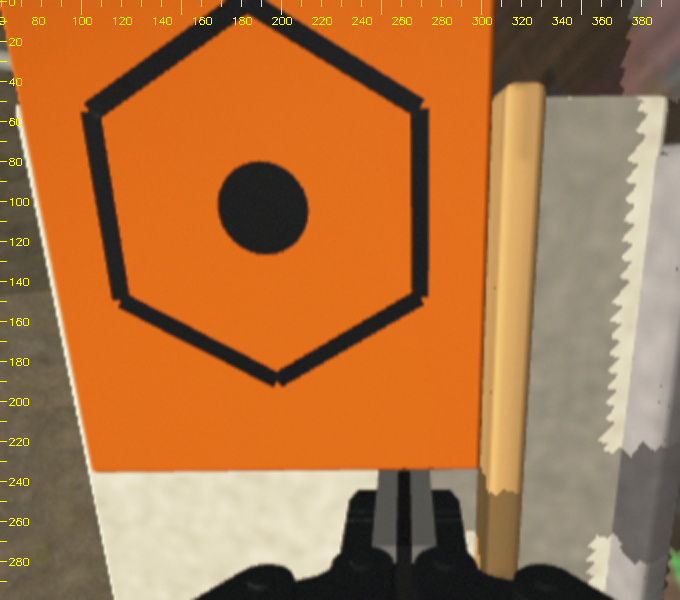

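View pics/s6.png

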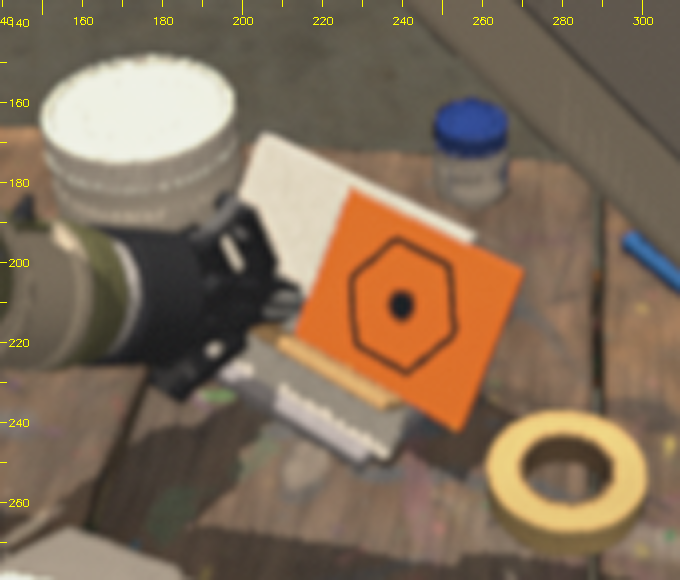

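```bash
python3 - <<'E'
from h import *
A=(sp(REST,45,19,17,110),oflip(REST,55),1)
B=(sp(REST,45,60,-10,190),oflip(REST,30),1)
print('call1'); p,q=tool(); rows([(sp(REST,45,19,17,3),q,1),(A[0],A[1],4),(B[0],B[1],5)])
D=(Rz(REST[2]).apply([.02,-.08,.29])+[REST[0],REST[1],0],oflip(REST,-20),8)
print('call2'); rows([D],B[0],B[1])
G=(sp(REST,45,165,-106,3),oflip(REST,-35),8)
print('call3'); rows([G],D[0],D[1]); print(B[0],D[0],G[0])
E
```

```text
call1
[-0.7, -0.1, 3.2, 0.0, 0.0, 0.0]
[-27.4, -0.1, 3.4, -0.1, 0.1, 0.0]
[-54.2, -0.1, 3.6, -0.2, 0.2, 0.0]
[-80.9, -0.1, 3.8, -0.4, 0.3, 0.0]
[-107.7, -0.1, 4.1, -0.5, 0.4, 0.0]
[-123.7, -8.4, -1.2, -0.5, 0.5, 5.0]
[-139.7, -16.6, -6.4, -0.5, 0.5, 10.0]
[-155.8, -24.9, -11.6, -0.4, 0.5, 15.0]
[-171.8, -33.1, -16.8, -0.4, 0.5, 20.0]
[-187.8, -41.4, -22.0, -0.4, 0.5, 25.0]
call2
[1.6, -24.5, -8.8, 0.0, 0.0, 6.2]
[3.2, -49.0, -17.5, 0.0, 0.0, 12.5]
[4.8, -73.5, -26.2, 0.0, 0.0, 18.8]
[6.4, -98.0, -35.0, 0.0, 0.0, 25.0]
[8.0, -122.5, -43.8, 0.0, 0.0, 31.2]
[9.7, -147.0, -52.5, 0.0, 0.0, 37.5]
[11.3, -171.5, -61.2, 0.0, 0.0, 43.8]
[12.9, -196.1, -70.0, 0.0, 0.0, 50.0]
call3
[11.1, -9.0, -3.3, 0.0, 0.0, 1.9]
[22.2, -18.0, -6.5, 0.0, 0.0, 3.8]
[33.3, -27.0, -9.8, 0.0, 0.0, 5.6]
[44.4, -36.0, -13.0, 0.0, 0.0, 7.5]
[55.6, -44.9, -16.3, 0.0, 0.0, 9.4]
[66.7, -53.9, -19.5, 0.0, 0.0, 11.3]
[77.8, -62.9, -22.8, 0.0, 0.0, 13.1]
[88.9, -71.9, -26.0, 0.0, 0.0, 15.0]
[0.3921461  0.44477883 0.20312865] [0.40313549 0.2554795  0.29      ] [0.39527501 0.21079435 0.18188082]
```

Call:
{"op": "send_rows", "data": {
  "plan": [
    [-0.5, 0, 3, 0, 0, 0],
    [-27, 0, 3.5, 0, 0, 0],
    [-54, 0, 3.5, 0, 0, 0],
    [-81, 0, 4, 0, 0, 0],
    [-108, 0, 4, 0, 0, 0],
    [-124, -8, -1, 0, 0, 5],
    [-140, -17, -6, 0, 0, 10],
    [-156, -25, -12, 0, 0, 15],
    [-172, -33, -17, 0, 0, 20],
    [-188, -41, -22, 0, 0, 25]
  ]
}}

```text
clock: 13.4
tcp_pos: [0.3918, 0.4455, 0.2038]
orientation: [0.711, -0.324, 0.623, -0.03]
wrist_force: [-0.7, 0.2, -0.1]
finger_gap: 0.0001
```

Call:
{"op": "send_rows", "data": {
  "plan": [
    [1.6, -25, -9, 0, 0, 6],
    [3, -49, -18, 0, 0, 12.5],
    [5, -74, -26, 0, 0, 19],
    [6, -98, -35, 0, 0, 25],
    [8, -123, -44, 0, 0, 31],
    [10, -147, -53, 0, 0, 37.5],
    [11, -172, -61, 0, 0, 44],
    [13, -196, -70, 0, 0, 50],
    [13, -196, -70, 0, 0, 50],
    [13, -196, -70, 0, 0, 50]
  ],
  "claw": 65
}}

```text
clock: 14.65
tcp_pos: [0.4025, 0.2553, 0.2889]
orientation: [0.657, -0.031, 0.702, 0.272]
wrist_force: [0.5, 0.4, -0.0]
finger_gap: 0.065
```

```bash
python3 - <<'E'
from h import *
s=get_state();print(s['clock'],s['joint_pos'],inframe(REST,s['tcp_pos']),s['wrist_force'],s['finger_gap'])
G=(sp(REST,45,165,-106,3),oflip(REST,-35),8)
rows([G])
d=viewer.read_camera('scene'); cv2.imwrite('pics/scene7.png',d['frame'])
E
```

```text
14.65 [ 0.17852521  0.123957   -0.09957307  1.42832053  0.33890777 -0.27433461] [ 19.86270087 -80.62825508 288.92951295] [ 0.46854108  0.41686692 -0.00710899] 0.06504782520152307
[11.0, -8.9, -3.3, 0.0, 0.1, 1.9]
[21.9, -17.9, -6.7, 0.1, 0.1, 3.8]
[32.9, -26.8, -10.0, 0.1, 0.2, 5.6]
[43.8, -35.7, -13.3, 0.2, 0.3, 7.5]
[54.8, -44.7, -16.7, 0.2, 0.4, 9.4]
[65.7, -53.6, -20.0, 0.3, 0.4, 11.3]
[76.7, -62.5, -23.3, 0.3, 0.5, 13.2]
[87.6, -71.5, -26.7, 0.4, 0.6, 15.1]
```

View pics/scene7.png

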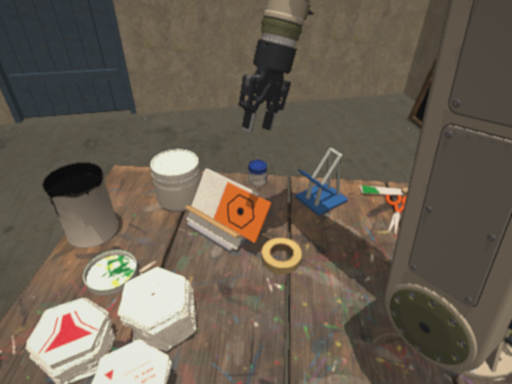

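Call:
{"op": "send_rows", "data": {
  "plan": [
    [11, -9, -3, 0, 0, 2],
    [22, -18, -7, 0, 0, 4],
    [33, -27, -10, 0, 0.2, 5.6],
    [44, -36, -13, 0.2, 0.3, 7.5],
    [55, -45, -17, 0.2, 0.4, 9.4],
    [66, -54, -20, 0.3, 0.4, 11.3],
    [77, -62.5, -23, 0.3, 0.5, 13.2],
    [87.5, -71.5, -26.5, 0.4, 0.6, 15],
    [87.5, -71.5, -26.5, 0.4, 0.6, 15],
    [87.5, -71.5, -26.5, 0.4, 0.6, 15]
  ]
}}

```text
clock: 15.95
tcp_pos: [0.3954, 0.211, 0.1821]
orientation: [0.612, 0.062, 0.705, 0.353]
wrist_force: [0.7, -0.3, -0.8]
finger_gap: 0.0652
```

```bash
python3 - <<'E'
from h import *
s=get_state();print(s['clock'],slope(REST,45,s['tcp_pos']),s['wrist_force'],s['finger_gap'])
p,q=tool(); print(np.degrees((oflip(REST,-35).inv()*q).as_rotvec()))
G=(sp(REST,45,51,-106,3),oflip(REST,-35),1); rows([G])
d=viewer.read_camera('wrist'); cv2.imwrite('pics/wrist8.png',d['frame'])
pts=[(100,-127.5,6),(100,-85,6),(0,-127.5,6),(105,-85,0),(105,-85,-10),(100,-127.5,0)]; print(wproj(REST,45,pts,d=d).round(1))
d=viewer.read_camera('side'); cv2.imwrite('pics/side8.png',d['frame'])
crop('pics/side8.png','pics/si8.png',150,80,350,260,4)
E
```

```text
15.95 [ 165.08302348 -105.8008007     3.21912247] [ 0.69798933 -0.32604318 -0.77442025] 0.0651539837960466
[ 0.02690149  0.02785175 -0.01280644]
[114.1, -0.2, -0.1, -0.0, -0.0, 0.0]
[[264.4 177.1]
 [264.2 230.2]
 [263.5 150.5]
 [256.4 233.1]
 [243.1 233.1]
 [256.1 177.1]]
```

View pics/wrist8.png

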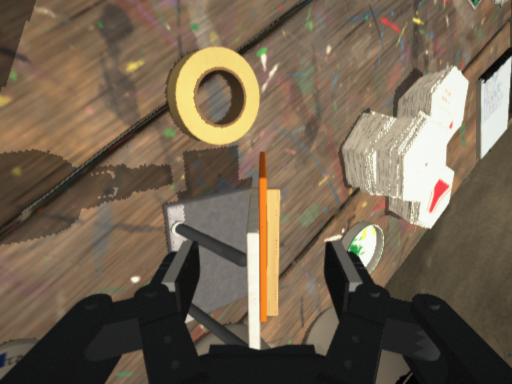

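View pics/si8.png

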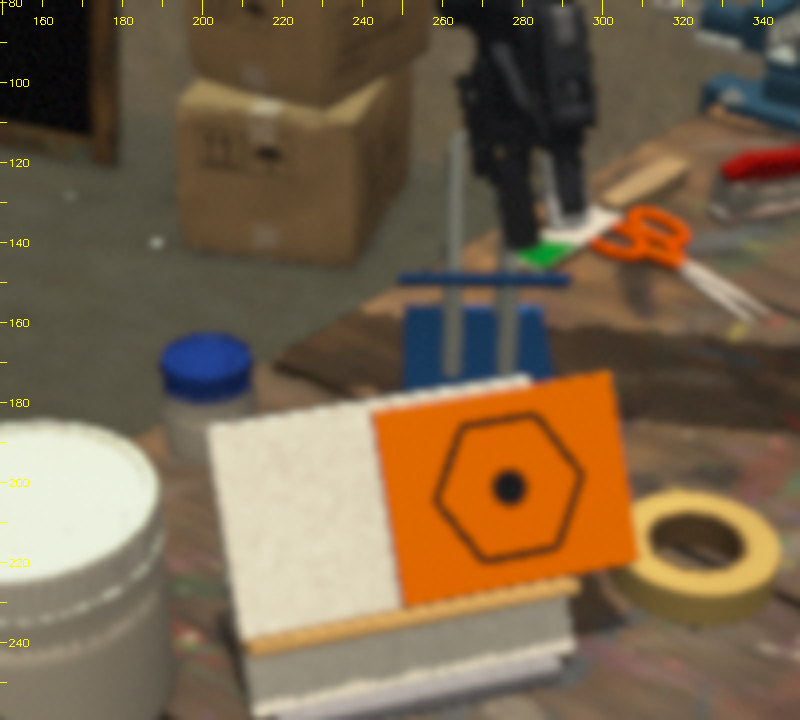

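```bash
python3 - <<'E'
from h import *
crop('pics/wrist8.png','pics/w8.png',180,140,340,350,3.7)
E
```

```text
(no output)
```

View pics/w8.png

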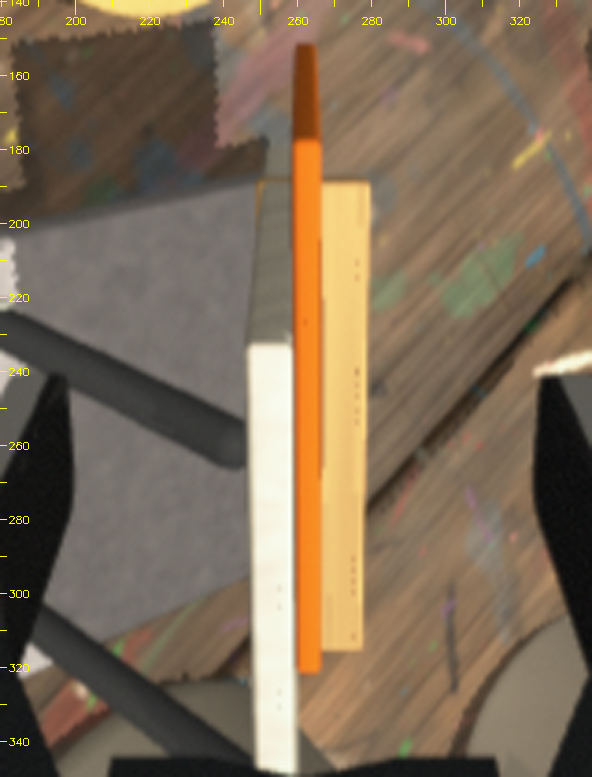

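Call:
{"op": "send_rows", "data": {
  "plan": [
    [14, 1.5, 0, 0, 0, 0],
    [30, 1.5, 0, 0, 0, 0],
    [46, 1.5, 0, 0, 0, 0],
    [62, 1.5, 0, 0, 0, 0],
    [78, 1.5, 0, 0, 0, 0],
    [94, 1.5, 0, 0, 0, 0],
    [106, 1.5, 0, 0, 0, 0],
    [112, 1.5, 0, 0, 0, 0],
    [114, 1.5, 0, 0, 0, 0],
    [114, 1.5, 0, 0, 0, 0]
  ]
}}

```text
clock: 17.3
tcp_pos: [0.3673, 0.2713, 0.0896]
orientation: [0.612, 0.062, 0.705, 0.353]
wrist_force: [0.6, 0.3, 1.1]
finger_gap: 0.0652
```

```bash
python3 - <<'E'
from h import *
s=get_state();print(s['clock'],slope(REST,45,s['tcp_pos']),s['wrist_force'],s['finger_gap'])
d=viewer.read_camera('wrist'); cv2.imwrite('pics/wrist9.png',d['frame'])
crop('pics/wrist9.png','pics/w9.png',140,0,380,384,2)
E
```

```text
17.3 [  51.17773149 -105.81592656    4.64792067] [0.59967808 0.31516468 1.12165942] 0.06519466818811494
```

View pics/w9.png

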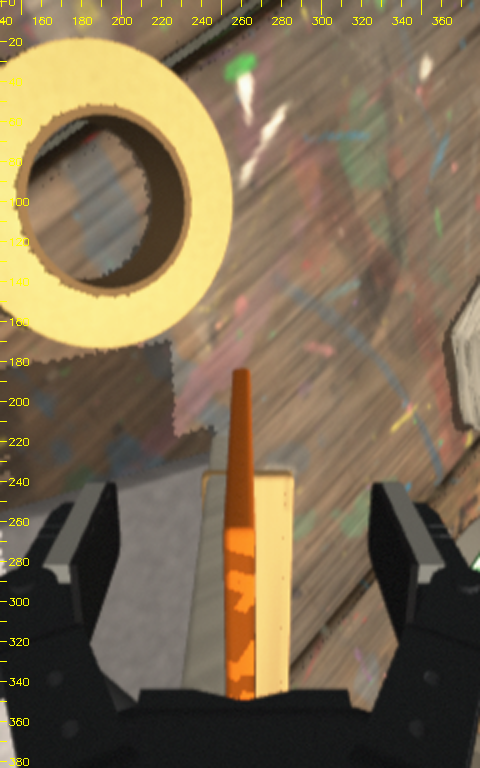

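Call:
{"op": "send_rows", "data": {
  "plan": [
    [0, -0.8, 0, 0, 0, 0],
    [0, -0.8, 0, 0, 0, 0],
    [0, -0.8, 0, 0, 0, 0],
    [0, -0.8, 0, 0, 0, 0],
    [0, -0.8, 0, 0, 0, 0],
    [0, -0.8, 0, 0, 0, 0],
    [0, -0.8, 0, 0, 0, 0],
    [0, -0.8, 0, 0, 0, 0],
    [0, -0.8, 0, 0, 0, 0],
    [0, -0.8, 0, 0, 0, 0]
  ],
  "claw": 0,
  "newtons": 70
}}

```text
clock: 18.6
tcp_pos: [0.3675, 0.2707, 0.0892]
orientation: [0.612, 0.062, 0.705, 0.353]
wrist_force: [-0.9, -2.4, 5.2]
finger_gap: 0.0055
```

```bash
python3 - <<'E'
from h import *
s=get_state();print(s['clock'],slope(REST,45,s['tcp_pos']),s['wrist_force'],s['ft_torque'],s['finger_gap'])
d=viewer.read_camera('wrist'); cv2.imwrite('pics/wrist10.png',d['frame'])
crop('pics/wrist10.png','pics/w10.png',140,100,380,384,2)
E
```

```text
18.6 [  51.19883695 -105.91943265    3.89342543] [-0.85601516 -2.4100157   5.18586191] [-0.23599933  0.0428508   0.22382765] 0.005451156940809263
```

View pics/w10.png

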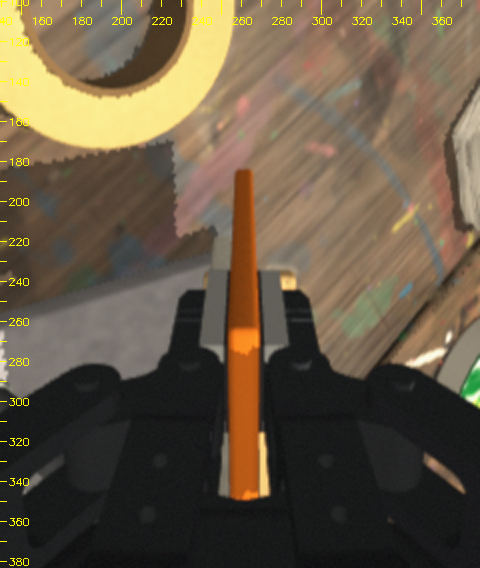

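Call:
{"op": "send_rows", "data": {
  "plan": [
    [-4, 3, 0, 0, 0, 0],
    [-12, 8, 0, 0, 0, 0],
    [-24, 17, 0, 0, 0, 0],
    [-36, 25, 0, 0, 0, 0],
    [-48, 34, 0, 0, 0, 0],
    [-62, 43, 0, 0, 0, 0],
    [-76, 53, 0, 0, 0, 0],
    [-90, 63, 0, 0, 0, 0],
    [-102, 71, 0, 0, 0, 0],
    [-106, 74, 0, 0, 0, 0]
  ]
}}

```text
clock: 19.9
tcp_pos: [0.3679, 0.2706, 0.2194]
orientation: [0.613, 0.061, 0.704, 0.353]
wrist_force: [-0.3, 0.2, -2.0]
finger_gap: 0.005
```

```bash
python3 - <<'E'
from h import *
s=get_state();print(s['clock'],s['tcp_pos'],s['joint_pos'],s['wrist_force'],s['ft_torque'],s['finger_gap'])
for n in ['scene','wrist','side']: cv2.imwrite(f'pics/{n}11.png',viewer.read_camera(n)['frame'])
T=sp(EAS,80,51.2,-43.4,4)
print(T, T+[0,0,.13]); rows([(T+[0,0,.13],oflip(EAS,-35),10)])
E
```

```text
19.9 [0.3679218  0.27061542 0.21938337] [ 0.07804243  0.18021448 -0.30380716  1.3262128   0.56648181 -0.42846826] [-0.2810614   0.15186228 -1.95621302] [-0.7202683  -0.23923904 -0.00976507] 0.005017067340130079
[0.39795107 0.0203163  0.12423489] [0.39795107 0.0203163  0.25423489]
[-16.7, -17.6, -7.8, 1.5, -1.0, 0.0]
[-33.4, -35.1, -15.6, 3.0, -2.1, 0.0]
[-50.1, -52.7, -23.4, 4.5, -3.1, 0.0]
[-66.8, -70.3, -31.3, 6.0, -4.2, 0.0]
[-83.4, -87.9, -39.1, 7.4, -5.2, 0.0]
[-100.1, -105.4, -46.9, 8.9, -6.3, 0.0]
[-116.8, -123.0, -54.7, 10.4, -7.3, 0.0]
[-133.5, -140.6, -62.5, 11.9, -8.4, 0.0]
[-150.2, -158.2, -70.3, 13.4, -9.4, 0.0]
[-166.9, -175.7, -78.1, 14.9, -10.5, 0.0]
```

View pics/side11.png

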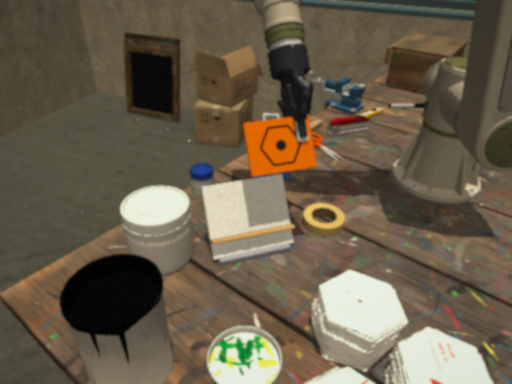

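View pics/wrist11.png

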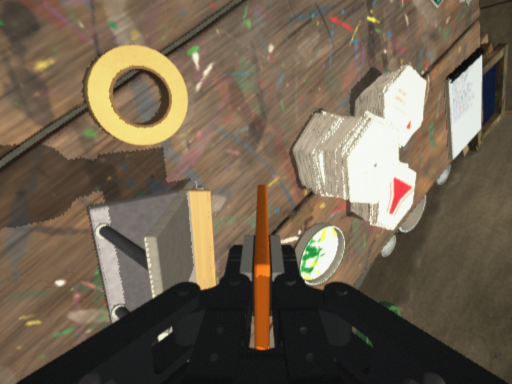

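Call:
{"op": "send_rows", "data": {
  "plan": [
    [-17, -18, -8, 1.5, -1, 0],
    [-33, -35, -16, 3, -2, 0],
    [-50, -53, -23, 4.5, -3.1, 0],
    [-67, -70, -31, 6, -4.2, 0],
    [-83, -88, -39, 7.4, -5.2, 0],
    [-100, -105, -47, 8.9, -6.3, 0],
    [-117, -123, -55, 10.4, -7.3, 0],
    [-134, -141, -62, 11.9, -8.4, 0],
    [-150, -158, -70, 13.4, -9.4, 0],
    [-167, -176, -78, 14.9, -10.5, 0]
  ]
}}

```text
clock: 21.3
tcp_pos: [0.3981, 0.0194, 0.2537]
orientation: [0.661, 0.173, 0.686, 0.252]
wrist_force: [0.7, 0.6, -1.0]
finger_gap: 0.0052
```

Call:
{"op": "send_rows", "data": {
  "plan": [
    [0, 0, 0, 0, 0, 0],
    [10, -7, 0, 0, 0, 0],
    [20, -14, 0, 0, 0, 0],
    [29, -20, 0, 0, 0, 0],
    [37, -26, 0, 0, 0, 0],
    [43, -30, 0, 0, 0, 0],
    [47, -33, 0, 0, 0, 0],
    [49, -34.4, 0, 0, 0, 0],
    [49, -34.4, 0, 0, 0, 0],
    [49, -34.4, 0, 0, 0, 0]
  ]
}}

```text
clock: 22.55
tcp_pos: [0.3984, 0.02, 0.1946]
orientation: [0.661, 0.172, 0.686, 0.252]
wrist_force: [0.3, 0.1, -2.5]
finger_gap: 0.0049
```

```bash
python3 - <<'E'
from h import *
s=get_state();print(s['clock'],s['tcp_pos'],s['joint_pos'],slope(EAS,80,s['tcp_pos']),s['wrist_force'],s['finger_gap'])
p,q=tool(); print(np.degrees((oflip(EAS,-35).inv()*q).as_rotvec()))
for n in ['scene','wrist','side']: cv2.imwrite(f'pics/{n}12.png',viewer.read_camera(n)['frame'])
crop('pics/wrist12.png','pics/w12.png',130,60,390,384,2.3)
crop('pics/scene12.png','pics/s12.png',260,80,380,225,5)
crop('pics/side12.png','pics/si12.png',210,50,340,190,5)
d=viewer.read_camera('wrist')
print(wproj(EAS,80,[(93,23,0),(93,-23,0),(93,18,-5),(93,-18,-5),(0,-55,25),(0,-55,0),(0,55,25)],d=d).round(1))
E
```

```text
22.55 [0.39837714 0.01998112 0.19457075] [-0.52687309  0.222985   -0.33250943  1.41271969  0.4761072  -0.7427778 ] [109.03556571 -43.01654413  44.02908958] [ 0.33512458  0.07709453 -2.48614844] 0.004918703657066236
[-0.00200508 -0.04977373 -0.03649863]
[[194.  325.1]
 [188.6 264.8]
 [185.8 319. ]
 [181.2 271.8]
 [239.  173.8]
 [210.4 173.8]
 [241.6 280.9]]
```

View pics/w12.png

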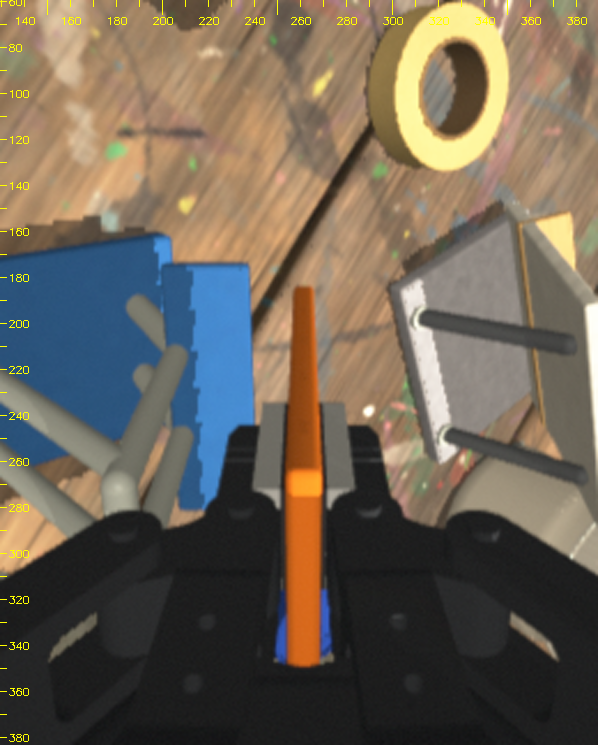

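View pics/s12.png

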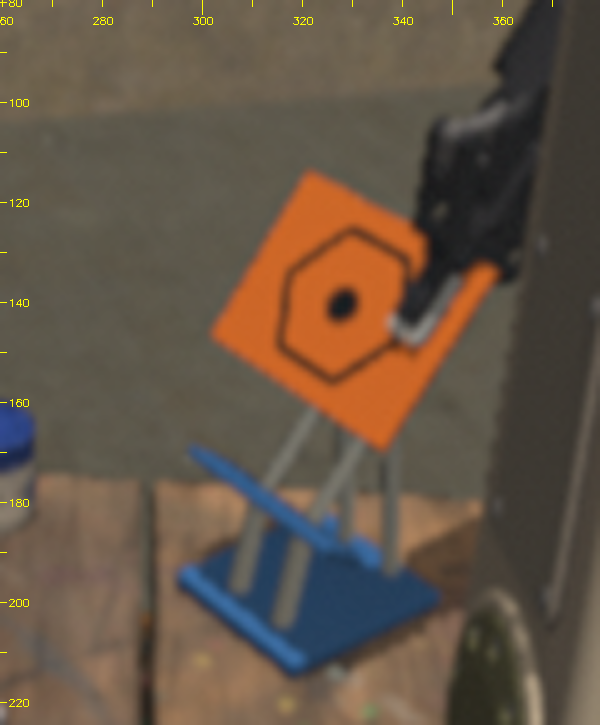

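View pics/si12.png

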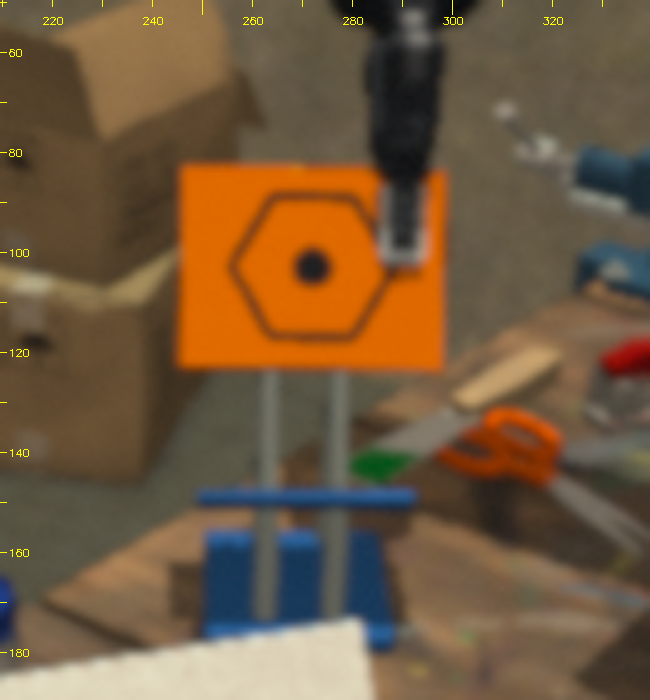

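```bash
python3 - <<'E'
from h import *
s=get_state(); u,y,n=slope(EAS,80,s['tcp_pos']); print(u,y,n)
for c in ['side','scene']:
    d=viewer.read_camera(c)
    print(c,wproj(EAS,80,[(u-1.2,y+43.4,n+3),(u-1.2,y+48,n+3),(u-6,y+43.4,n+3),(u-51.2,y+43.4-65,n+3),(u-51.2,y+43.4+65,n+3),(u+48.8,y+43.4+65,n+3),(0,55,25),(0,-55,25)],d=d).round(1))
E
```

```text
108.97831890418117 -43.05590814302673 43.997417525089716
side [[272.1 102.7]
 [270.2 102.7]
 [272.  104.7]
 [298.3 123.6]
 [245.2 122.6]
 [245.9  81.9]
 [249.  147.4]
 [293.  148.1]]
scene [[327.8 140.5]
 [326.6 139.7]
 [326.8 142.2]
 [335.2 169.7]
 [301.  146.5]
 [320.9 113.3]
 [297.1 168.6]
 [324.6 189.1]]
```

Call:
{"op": "send_rows", "data": {
  "plan": [
    [8, -5, 0, 0, 0, 0],
    [16, -10.5, 0, 0, 0, 0],
    [24, -16, 0, 0, 0, 0],
    [32, -21, 0, 0, 0, 0],
    [39, -25.5, 0, 0, 0, 0],
    [45, -29.5, 0, 0, 0, 0],
    [50, -33, 0, 0, 0, 0],
    [54, -36, 0, 0, 0, 0],
    [54, -36, 0, 0, 0, 0],
    [54, -36, 0, 0, 0, 0]
  ]
}}

```text
clock: 24.1
tcp_pos: [0.3982, 0.0214, 0.1296]
orientation: [0.661, 0.172, 0.686, 0.252]
wrist_force: [0.1, 0.5, -1.7]
finger_gap: 0.0051
```

```bash
python3 - <<'E'
from h import *
s=get_state();print(s['clock'],slope(EAS,80,s['tcp_pos']),s['wrist_force'],s['finger_gap'])
for n in ['scene','wrist','side']: cv2.imwrite(f'pics/{n}13.png',viewer.read_camera(n)['frame'])
crop('pics/wrist13.png','pics/w13.png',130,60,390,384,2.3)
crop('pics/scene13.png','pics/s13.png',280,110,380,225,5)
E
```

```text
24.1 [ 55.00747199 -43.0117459    7.97932711] [ 0.13804921  0.50744204 -1.73304805] 0.0051419963065633435
```

View pics/w13.png

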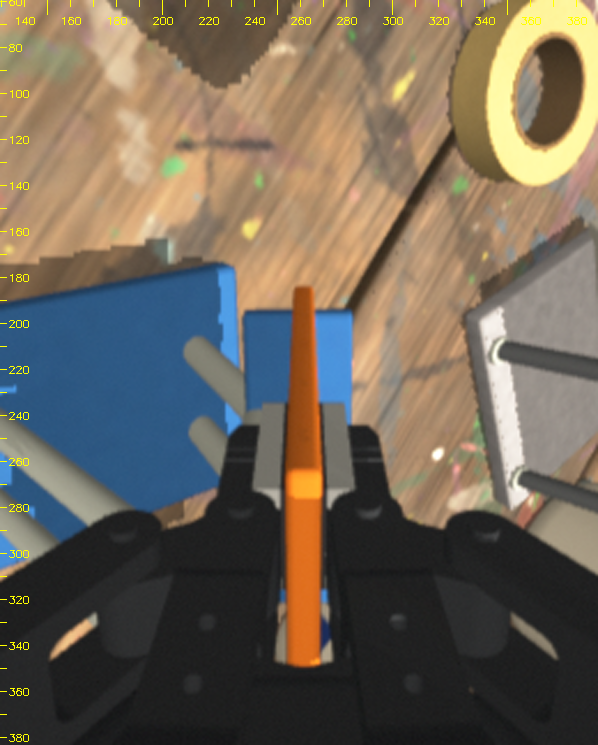

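View pics/s13.png

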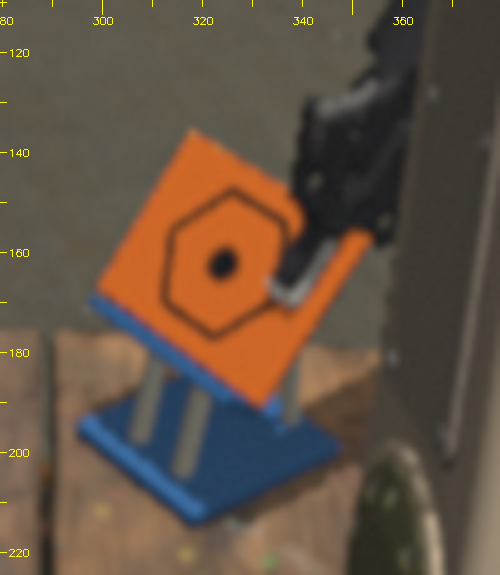

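```bash
python3 - <<'E'
from h import *
d=viewer.read_camera('wrist')
s=get_state(); u,y,n=slope(EAS,80,s['tcp_pos']); print(u,y,n)
print(wproj(EAS,80,[(0,-55,25),(0,-55,0),(u-51.2,y+43.4-65,n+3),(u-51.2,y+43.4-65,n-3),(u+48.8,y+43.4-65,n+3),(u+48.8,y+43.4-65,n-3)],d=d).round(1))
crop('pics/wrist13.png','pics/w13b.png',200,170,320,300,6)
E
```

```text
55.01489253291313 -43.00471080561817 8.001297984428383
[[284.7 194.3]
 [249.2 194.3]
 [264.9 182.9]
 [256.1 182.9]
 [267.9 264.4]
 [251.4 264.4]]
```

View pics/w13b.png

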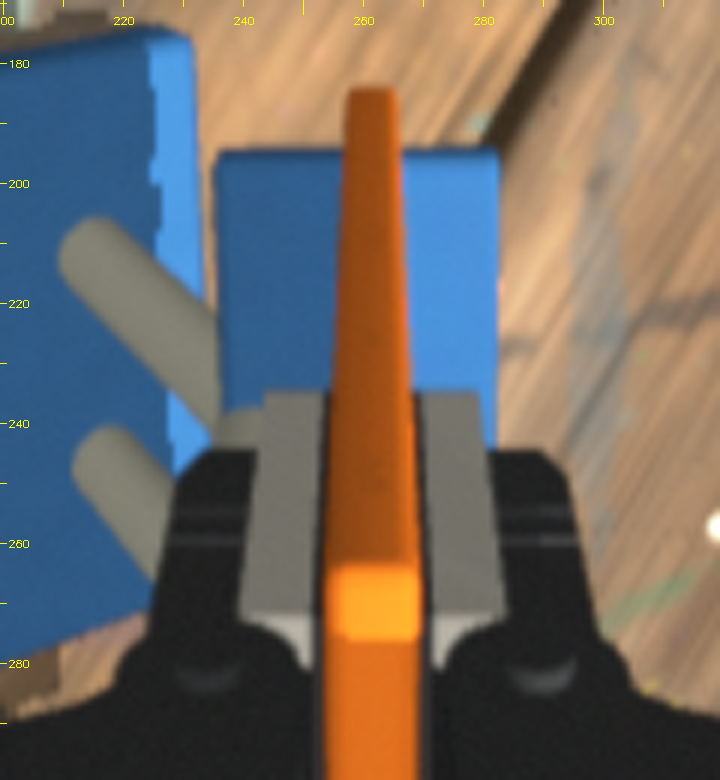

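Call:
{"op": "send_rows", "data": {
  "plan": [
    [0.5, -0.5, 0, 0, 0, 0],
    [1, -1, 0, 0, 0, 0],
    [1.5, -1.5, 0, 0, 0, 0],
    [2, -2, 0, 0, 0, 0],
    [2.5, -2.5, 0, 0, 0, 0],
    [3, -3, 0, 0, 0, 0],
    [3, -3.5, 0, 0, 0, 0],
    [3, -4, 0, 0, 0, 0],
    [3, -4, 0, 0, 0, 0],
    [3, -4, 0, 0, 0, 0]
  ]
}}

```text
clock: 25.55
tcp_pos: [0.3986, 0.0201, 0.1263]
orientation: [0.661, 0.173, 0.685, 0.252]
wrist_force: [-1.9, -3.3, 12.4]
finger_gap: 0.0056
```

```bash
python3 - <<'E'
from h import *
s=get_state();print(s['clock'],slope(EAS,80,s['tcp_pos']),s['wrist_force'],s['ft_torque'],s['finger_gap'])
E
```

```text
25.55 [ 53.03501733 -42.79776024   4.91359391] [-1.94157635 -3.28712446 12.37651351] [0.62855781 0.76130568 0.39378074] 0.005647037420242707
```

Call:
{"op": "send_rows", "data": {
  "plan": [
    [-0.8, 0, 0, 0, 0, 0],
    [-0.8, 0, 0, 0, 0, 0],
    [-0.8, -0.4, 0, 0, 0, 0],
    [-0.8, -0.8, 0, 0, 0, 0],
    [-0.8, -1.2, 0, 0, 0, 0],
    [-0.8, -1.6, 0, 0, 0, 0],
    [-0.8, -2, 0, 0, 0, 0],
    [-0.8, -2, 0, 0, 0, 0],
    [-0.8, -2, 0, 0, 0, 0],
    [-0.8, -2, 0, 0, 0, 0]
  ]
}}

```text
clock: 26.8
tcp_pos: [0.3989, 0.0181, 0.1249]
orientation: [0.661, 0.173, 0.685, 0.252]
wrist_force: [-0.1, -1.9, 7.0]
finger_gap: 0.0049
```

```bash
python3 - <<'E'
from h import *
s=get_state();print(s['clock'],slope(EAS,80,s['tcp_pos']),s['finger_gap']); f=Rz(EAS[2]).inv().apply(s['wrist_force']); c,w=np.cos(np.radians(55)),np.sin(np.radians(55))
print('fu',f[0]*c+f[2]*w,'fy',f[1],'fn',-f[0]*w+f[2]*c,s['ft_torque'])
p,q=tool(); print(np.degrees((oflip(EAS,-35).inv()*q).as_rotvec()))
for n in ['scene','wrist','side']: cv2.imwrite(f'pics/{n}14.png',viewer.read_camera(n)['frame'])
crop('pics/wrist14.png','pics/w14.png',200,170,320,300,5)
crop('pics/scene14.png','pics/s14.png',280,110,380,225,5)
crop('pics/side14.png','pics/si14.png',220,90,330,190,6)
E
```

```text
26.8 [ 53.07553746 -42.7191297    2.45049163] 0.004887614120533323
fu 6.798590693191201 fy -0.33310042179165095 fn 2.445544915439858 [0.30319491 0.22839271 0.07863386]
[ 0.00431254 -0.09447354  0.02641899]
```

View pics/w14.png

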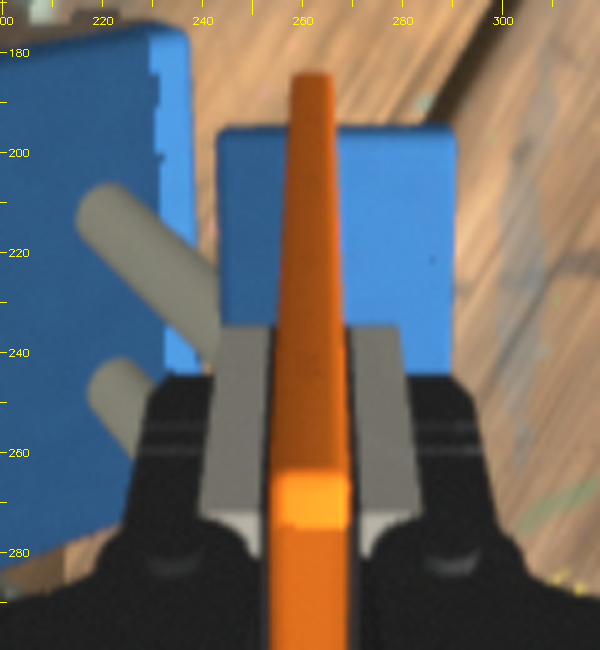

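View pics/si14.png

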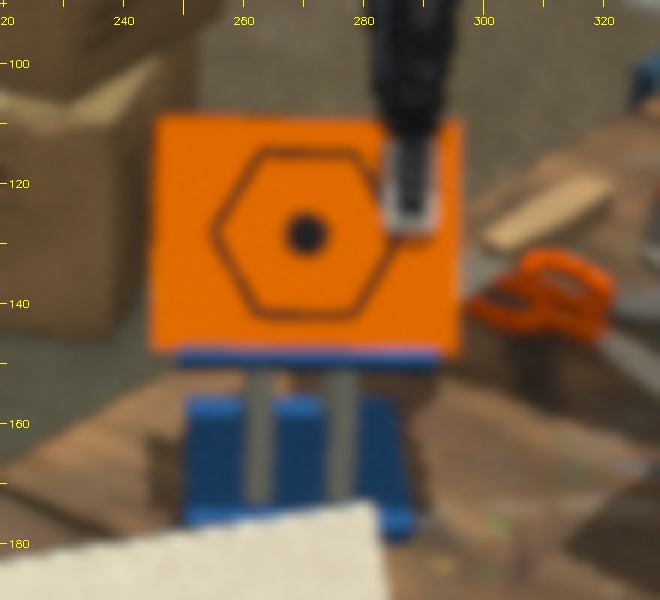

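Call:
{"op": "send_rows", "data": {
  "plan": [
    [-0.3, -0.3, 0, 0, 0, 0],
    [-0.3, -0.6, 0, 0, 0, 0],
    [-0.3, -0.9, 0, 0, 0, 0],
    [-0.3, -1.2, 0, 0, 0, 0],
    [-0.3, -1.5, 0, 0, 0, 0],
    [-0.3, -1.8, 0, 0, 0, 0],
    [-0.3, -2.1, 0, 0, 0, 0],
    [-0.3, -2.4, 0, 0, 0, 0],
    [-0.3, -2.4, 0, 0, 0, 0],
    [-0.3, -2.4, 0, 0, 0, 0]
  ]
}}

```text
clock: 28.2
tcp_pos: [0.3989, 0.0172, 0.1243]
orientation: [0.661, 0.174, 0.685, 0.253]
wrist_force: [0.4, 2.7, 10.9]
finger_gap: 0.0051
```

```bash
cat > st.py <<'E'
from h import *
s=get_state();print(s['clock'],slope(EAS,80,s['tcp_pos']),s['finger_gap']); f=Rz(EAS[2]).inv().apply(s['wrist_force']); c,w=np.cos(np.radians(55)),np.sin(np.radians(55))
print('fu',f[0]*c+f[2]*w,'fy',f[1],'fn',-f[0]*w+f[2]*c,s['ft_torque'])
E
python3 st.py; python3 - <<'E'
from h import *
d=viewer.read_camera('wrist'); cv2.imwrite('pics/wrist15.png',d['frame']); crop('pics/wrist15.png','pics/w15.png',200,170,320,300,5)
E
```

```text
28.2 [ 53.08931534 -42.85073343   1.40335639] 0.005134534330947688
fu 7.435121327665555 fy 0.7296041800301769 fn 8.422758157443017 [1.42534493 0.0319235  0.16871489]
```

View pics/w15.png

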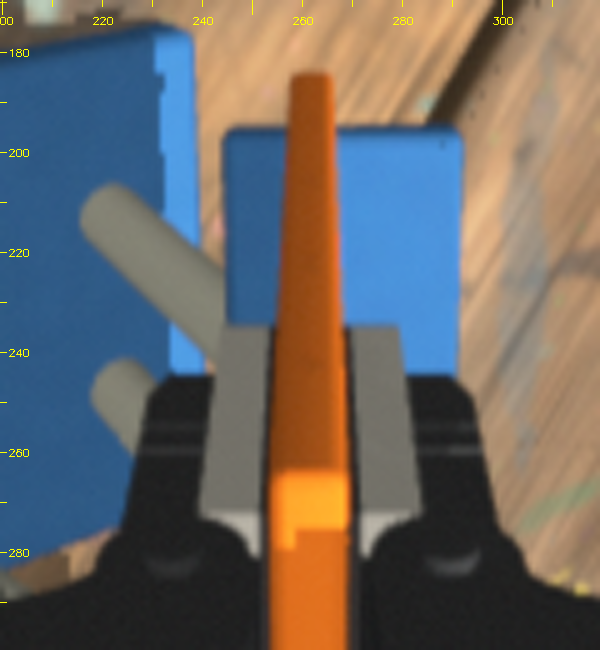

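Call:
{"op": "send_rows", "data": {
  "plan": [
    [0, 0.5, 0, 0, 0, 0],
    [0, 0.5, 0, 0, 0, 0],
    [0, 0.5, 0, 0, 0, 0],
    [0, 0.5, 0, 0, 0, 0],
    [0, 0.5, 0, 0, 0, 0],
    [0, 0.5, 0, 0, 0, 0],
    [0, 0.5, 0, 0, 0, 0],
    [0, 0.5, 0, 0, 0, 0],
    [0, 0.5, 0, 0, 0, 0],
    [0, 0.5, 0, 0, 0, 0]
  ],
  "claw": 30
}}

```text
clock: 29.5
tcp_pos: [0.3987, 0.0162, 0.1234]
orientation: [0.661, 0.172, 0.686, 0.252]
wrist_force: [-0.1, -0.0, 0.3]
finger_gap: 0.0298
```

```bash
python3 st.py; python3 - <<'E'
from h import *
for n in ['scene','wrist','side']: cv2.imwrite(f'pics/{n}16.png',viewer.read_camera(n)['frame'])
crop('pics/wrist16.png','pics/w16.png',150,150,370,384,3)
crop('pics/scene16.png','pics/s16.png',280,110,380,225,5)
crop('pics/side16.png','pics/si16.png',220,90,330,190,6)
E
```

```text
29.5 [ 52.93391739 -43.10978353   0.06866295] 0.02982906295976841
fu 0.24288391150891503 fy -0.11854280798936015 fn 0.15551315397068446 [-0.58705543 -0.045236   -0.00847473]
```

View pics/w16.png

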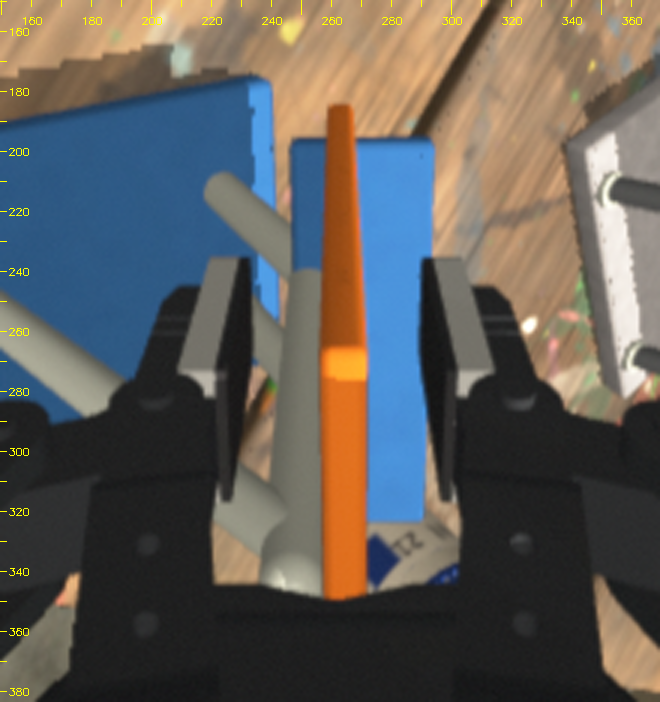

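View pics/s16.png

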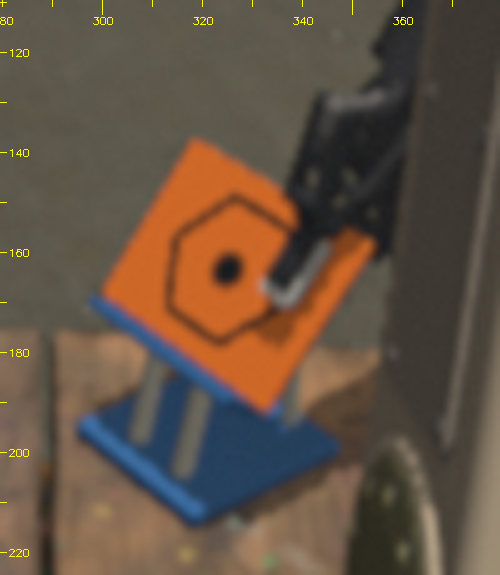

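View pics/si16.png

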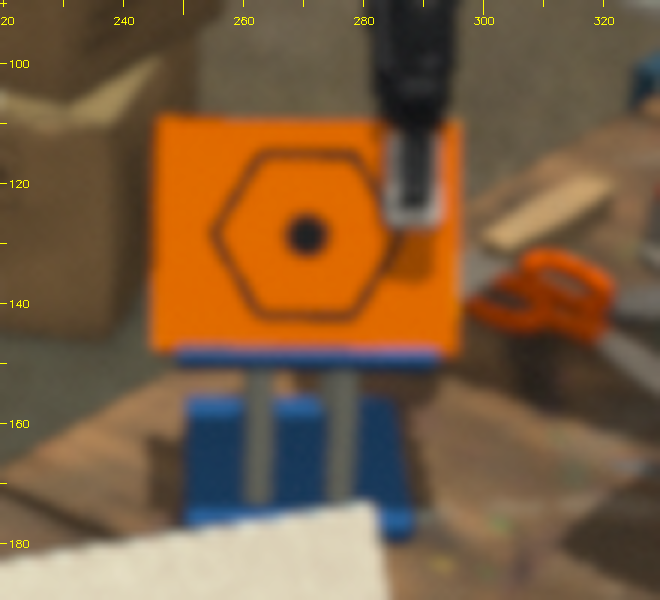

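Call:
{"op": "send_rows", "data": {
  "plan": [
    [-4, 0, 0, 0, 0, 0],
    [-12, 0, 0, 0, 0, 0],
    [-24, 0, 0, 0, 0, 0],
    [-40, 0, 0, 0, 0, 0],
    [-58, 0, 0, 0, 0, 0],
    [-78, 0, 0, 0, 0, 0],
    [-98, 0, 0, 0, 0, 0],
    [-118, 0, 0, 0, 0, 0],
    [-130, 0, 0, 0, 0, 0],
    [-130, 0, 0, 0, 0, 0]
  ]
}}

```text
clock: 30.9
tcp_pos: [0.4079, -0.0586, 0.2304]
orientation: [0.661, 0.172, 0.685, 0.251]
wrist_force: [0.4, -0.4, -0.0]
finger_gap: 0.0297
```

```bash
python3 st.py; python3 - <<'E'
from h import *
for n in ['scene','wrist','side']: 
    d=viewer.read_camera(n); cv2.imwrite(f'pics/{n}17.png',d['frame'])
    print(n,wproj(EAS,80,[(50,0,6),(100,65,6),(100,-65,6),(0,65,6),(0,-65,6),(100,-65,0)],d=d).round(1).tolist())
a=cv2.imread('pics/side17.png')[90:190,220:330]; b=cv2.imread('pics/scene17.png')[110:210,280:390]
crop('pics/scene17.png','pics/s17.png',280,110,390,225,5)
crop('pics/side17.png','pics/si17.png',220,90,330,190,6)
crop('pics/wrist17.png','pics/w17.png',150,100,370,384,2.5)
E
```

```text
30.9 [183.81572703 -42.82434967  -0.22453793] 0.02969007232996054
fu 0.2444042280962799 fy 0.335158427284581 fn -0.4015013018555337 [-0.51816157 -0.06637402 -0.02215155]
scene [[324.3, 164.0], [317.8, 137.2], [352.9, 159.0], [298.8, 168.4], [331.2, 192.5], [354.1, 159.5]]
wrist [[266.9, 220.1], [267.4, 307.3], [268.4, 170.5], [265.9, 251.4], [266.4, 147.0], [260.7, 170.5]]
side [[270.9, 129.1], [245.7, 109.1], [296.6, 110.1], [245.0, 148.2], [296.1, 149.1], [296.3, 110.6]]
```

View pics/s17.png

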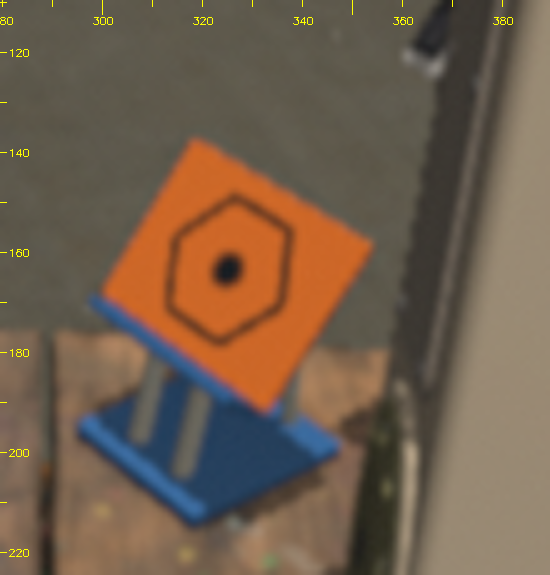

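View pics/si17.png

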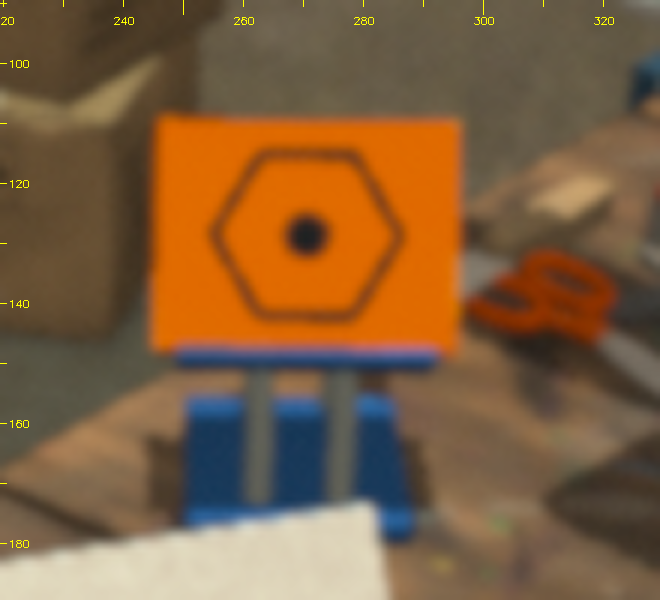

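View pics/w17.png

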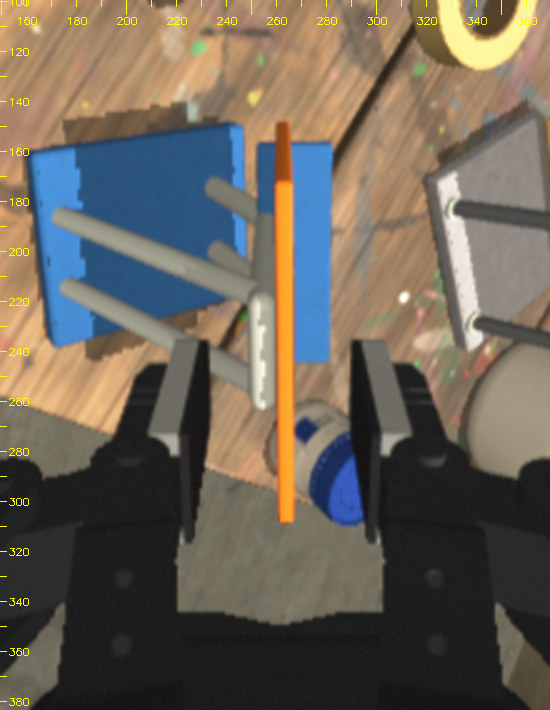

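View pics/scene17.png

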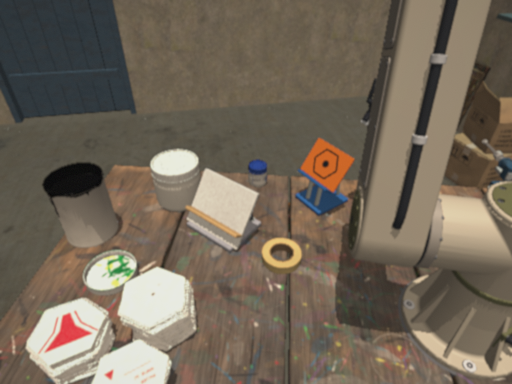

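```bash
python3 -c "
from workcell import job; print(job.hand_in())"
```

```text
the job is handed in; nothing more can be done
None
```

The plate is standing on the blue easel, and I handed the job in at about 31 s of the 58 s allowed. The hand-in reports no verdict.

- **Slide:** I pushed the plate along the ledge with the closed fingers until it overhung by about 42 mm, and it lay still there for several seconds.
- **Lift and place:** I pinched the overhang at 70 N and lifted it clear. I then lowered it onto the easel ledge and eased it back until the force showed it touching the rods. Then I released it and drew back up the slope.

**Last checks:**
- In the scene and side views the motif centre is within about 1 px of where a seated, centred plate should be, about 2 mm. The edges I read by eye agree.
- The plate looks flush on the ledge and against the rods, with the motif outward.
- The wrist force is about zero, and the gripper is clear of everything.
- The jar, tape roll and ink pot appear where they started.

**What didn't go to plan:**
- On the way in, joint 6 reached its limit and the arm fell short of the commanded pose. I turned the tool half round to fix this, before anything was touched.
- The fixed-camera position of the rest was about 2 mm off along the ledge, and the rest and easel were 1–2 mm off in depth. I corrected these using the wrist camera and contact forces.

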